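# Hang the polisher's dust door and click its latch shut

### The job

Lift the dust door out of the wooden rack and hang it on the two hinge pins at the front of the green polishing machine, knuckles right down on their brackets and the door closed, flat along the machine's front. Only then turn the red latch knob clockwise until the yellow tongue lies fully home over the door's top edge and the knob slips with a click; stop after one click, two at most. Let go of everything, and leave the jar, the tin and the screwdriver where they are.

Things in the scene. Friction and masses are not known exactly. Their poses are not given: they have to be found in the camera images.
- machine: Fixed green polishing machine, 250 mm wide (y), 200 deep (x), 244 tall. Origin on the table under the middle of its front face; x into the machine, y to its hinge side, z up. Front upright to 160 mm, then a panel slopes up and back at 35 degrees. A sill stands 30 mm out of the front, its top at 25 mm. The hung door's origin is at (-16, 0, 25) mm here, its axes along the machine's.
- pin_low (a point): Foot of the lower brass hinge pin, on its bracket, at machine (-16, 115, 35) mm. The pin is upright, 8 mm in diameter and 16 mm high, the last 6 mm tapered. The bracket is a plate 22 mm wide and 6 mm thick under the pin.
- pin_high (a point): Foot of the upper hinge pin, the same pin and bracket, straight above the lower one at machine (-16, 115, 110) mm. The lower knuckle cannot pass through the upper bracket: bring the door in from the front about 30 mm above its hung height (20 to 48 mm is clear), then lower.
- door: Loose aluminium dust door, about 0.35 kg, 200 mm wide (y), 8 mm thick (x), 120 mm tall (z), standing upright in the rack's slot at the start. Origin at the middle of its lower edge; x is its inner face's normal (into the machine when hung), y towards its hinge edge, z up.
- door_tab (a point): Grasp point on the door's red upright tab, at door (0, 9, 185) mm. The tab is 30 mm wide (y), 8 mm thick (x) and rises from the door's top edge (120 mm) to 205 mm; pinch it across its thickness. The door balances under it.
- knuckle_low (a point): Bottom centre of the lower knuckle's hole, at door (0, 115, 10) mm. Each knuckle is a block 22 mm square and 20 mm high with an upright through hole 12 mm in diameter. Hung: this point lies on point pin_low.
- knuckle_high (a point): Bottom centre of the upper knuckle's hole, at door (0, 115, 85) mm. Hung: on point pin_high.
- rack: Fixed wooden rack, 90 x 150 mm, 36 mm high, with a slot 10 mm wide along y in which the door stands, its lower edge 12 mm above the table. Origin under its middle; axes as the door's at the start. Lift the door 25 mm or more to clear the slot.
- knob_grip (a point): Grasp point of the latch knob, on its axis, at machine (20, -65, 227) mm. z is the knob's axis, out of the sloped panel (35 degrees from vertical, leaning to the machine's front); x runs along the red bar: 44 mm long, 14 thick, 32 high, top 12 mm above this point. 20 mm under this point is a disc 46 mm in diameter, then the tongue, and the panel at 43 mm. Pinch the bar across its thickness (y).
- latch_tip (a point): End of the yellow latch tongue, 85 mm from the knob's axis, 16 mm wide, 5 mm thick. Fully home it points straight down the slope and reaches out over the hung door's top edge; at the start it is turned aside to the machine's right or up the slope.
- latch (a joint): Angle of the latch spindle with the tongue, rad, growing clockwise seen from above the knob; 2.6 is fully home against a hard stop, starts between 0.5 and 1.4. Turns easily (0.03 N m) with the knob and stays where it is left.
- knob (a joint): Angle by which the knob has slipped on the spindle, rad, growing clockwise; 0 at the start. The clutch holds until the spindle is at its stop, then slips at about 0.2 N m, clicking over a tooth every 0.52 rad (30 degrees): clicks fall at about 0.26, 0.79, 1.31; after one it rests near 0.3 to 0.75, after two near 0.8 to 1.25.
- jar: Bystander: glass jar, 68 mm in diameter, 85 mm tall. Origin under its centre.
- tin: Bystander: round blue polish tin, 76 mm in diameter, 28 mm tall. Origin under its centre.
- screwdriver: Bystander: screwdriver with a red handle, lying on the bench. Origin under its middle, x along it.
Not all that is in view belongs to the job. What is meant by the door is not purple, and is the smaller of those in its own colour.

How it is judged:
By the outcome, as a careful person would: the job done as asked, in the order asked, and still so for the second after the job is handed in, with the robot touching nothing.
It also fails if it takes over 72 s, if anything falls off the work surface, if the arm or the gripper's body presses on something with over 40 N, if the wrist force passes 120 N, or if a joint passes its speed limit or range.

### The arm

A 6-joint arm with a two-finger parallel gripper is mounted at the origin on the work surface. World frame = base frame: x ahead of the robot, y to its left, z up, the work surface at z = 0. Lengths are in m, angles in rad, forces in N, time in s.
With the tool pointing down it reaches from about 0.375 to 0.925 m from the base axis. Payload 5.7 kg.
Tool frame: the origin (TCP) lies midway between the tips of the shut fingers; the grasp point (between the pads) lies 19 mm behind it (hold_point_z is the distance from the TCP to the grasp point, in m); z points along the fingers, y is the line along which they close (so a half turn about z gives the same grasp; the last joint's range is limited). The gripper opens to 85 mm and grips with 20 to 120 N. Pads are 22 mm wide; open, the fingers measure 114 mm over their backs; the gripper's body (76 mm by 85 mm) begins 54 mm behind the grasp point. The pads swing forward as they close: fully open they stand 13 mm farther back than shut.
Start: joints at [-1.381, 0.359, 1.51, -0, 1.272, -0.115], TCP at [0.18, -0.572, 0.231] pointing down, gripper open.
Joint ranges: [-2.97, 2.97], [-1.01, 2.36], [0.21, 2.38], [-0.96, 4.11], [0.2, 2.71], [-2.98, 2.98]. Speed limits (rad/s): [2.39, 2.39, 3.14, 3.14, 3.14, 3.14].

### API

Orientations are given as a rotation vector (axis times angle).
In Python, from bench import * gives the robot as it stands.
- The arm moves only by the tool servo_tool, never from a script. Its argument "steps" is one flat list of numbers, 7 for each row, row after row: the shift along the tool's x, y, z in mm, then the turn, a rotation vector about the tool's x, y, z in rad, then the opening, from 0 (shut) to 1 (fully open). A call has exactly 10 rows; each row shifts and turns the commanded pose from where the row before left it, along the tool's axes as they then stand; what a row does not reach is not made up. A row lasts 1/12 s, in which the tool goes at most 41.7 mm and 7.16 degrees, less where a joint would pass 70% of its speed; a pose out of reach is approached as far as the arm can. A call is refused whole if a number of a shift passes 41.7 or a number of a turn 0.125, either way. A call with a gripper value outside its range is refused whole. The fingers move at their own pace and stop on an object; the grip force is fixed at half the most. Time passes only in rows, so rows that do not move let the fingers close, or fill a call up. It gives the time, the measured TCP pose, the force, the opening and the grip force at its end, in the units of the state.
- sense(): the state, without advancing time (a new reading comes with each control period).
- grab_frame(name): name is "scene" or "top"; returns a dict with "frame" (420x560x3 uint8, red, green, blue), "intrinsics" (3x3 intrinsics, pixels), "position" and "orientation" of the camera in the world. Camera axes: x right, y up, looking along -z (the intrinsics and any distortion apply to the point x, -y, -z); pixel columns grow to the right and rows downward; lengths in m; the calibration is good to about 2 mm. A picture is of the moment at which its call begins. There is no depth.
- close_job(): hands the job in; it is judged then, once.
The state is a dict: "time": time; "joint_pos": joint angles; "qvel": joint speeds; "effort": joint torques, N m; "position": TCP position; "tcp_rot": TCP orientation; "contact_force": force on the tool from outside, world axes, zero at the start; "ft_torque": the same for the moment, N m; "opening": opening from 0.0 (shut) to 1.0 (fully open); "grip_force": force on a finger pad.
Only numpy, scipy, OpenCV 4.12 (cv2) and the standard library are available. Lean on these libraries where they do the work, as an engineer would, in place of code of your own. Each camera call takes 0.05 s, during which the arm holds its last target. There are 200 camera calls.

## Working session

There is one attempt and no reset: what is moved stays moved. The work goes in short steps, Python scripts to look and compute and a tool call to move; the robot and the scene stay as the last step left them, time stands still between calls to the robot, and variables do not carry over. Pictures are saved under pics/ and viewed, at most 10 in all, crops included, and the job is handed in when it is done.

Besides the shell and the picture viewer there is one more tool, called as name(argument=value, ...), one argument or row to a line, values as JSON. servo_tool: Moves the arm, as the interface text tells. Its arguments: {"type":"object","properties":{"steps":{"type":"array","items":{"type":"number"}}},"required":["steps"]}

```bash
mkdir -p pics; ls
python3 - <<'E'
from bench import *
import cv2,json
for n in("scene","top"):
    f=grab_frame(n); cv2.imwrite(f"pics/{n}0.png",cv2.resize(f["frame"][:,:,::-1],(800,600),interpolation=cv2.INTER_CUBIC)); cv2.imwrite(f"raw_{n}0.png",f["frame"][:,:,::-1])
    print(n,f["intrinsics"],f["position"],f["orientation"],[k for k in f])
print(sense())
E
```

```text
pics
scene [[431.89751479   0.         273.34583217]
 [  0.         431.89751479 210.77881736]
 [  0.           0.           1.        ]] [0.98585389 0.47117236 1.25276375] [0.28017953 0.66662507 2.22677351] ['frame', 'intrinsics', 'position', 'orientation']
top [[400.94068971   0.         272.14673045]
 [  0.         400.94068971 203.37998661]
 [  0.           0.           1.        ]] [0.33925994 0.0184447  1.37940733] [ 0.06404682 -0.10001889 -1.57642017] ['frame', 'intrinsics', 'position', 'orientation']
{'time': 0.1, 'joint_pos': array([-1.38108879e+00,  3.59443645e-01,  1.51133462e+00, -1.18556378e-05,
        1.27251444e+00, -1.15083609e-01]), 'qvel': array([-0.00069606, -0.00311633, -0.0029081 ,  0.00096896, -0.00026418,
        0.00062033]), 'effort': array([-2.42010783e-04, -5.28653240e+01, -2.79349619e+01, -8.59904821e-05,
        5.09654201e-03, -2.66971205e-05]), 'position': array([ 0.17993604, -0.57173006,  0.23052734]), 'tcp_rot': array([-3.10350279e+00, -4.76661384e-01,  1.17336016e-04]), 'contact_force': array([-0.62980017, -0.19351534, -0.35479068]), 'ft_torque': array([ 0.01545113, -0.00314535, -0.06633019]), 'grip_force': 0.0, 'opening': 0.9990511584424279}
```

View pics/scene0.png

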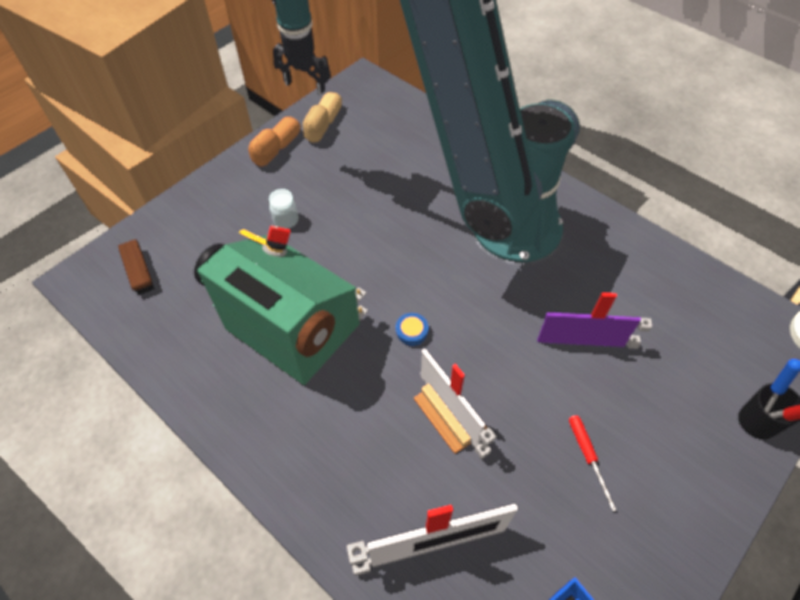

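View pics/top0.png

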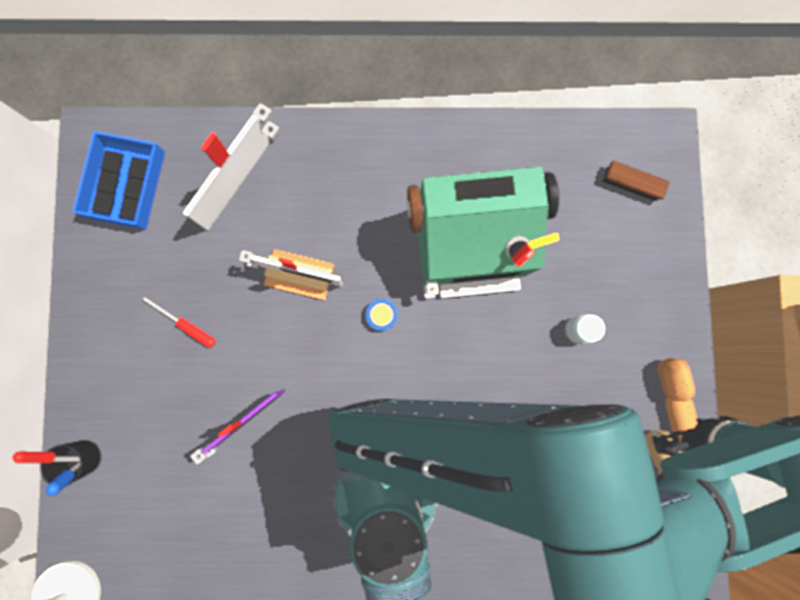

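The scene shows three doors (pixels in the 800x600 top view): purple at (235,425), white with a black label at (230,180), and white in the rack at (290,265). The rack one is not purple and is the smaller of the two whites, so it is the door. I'll confirm this in an enlarged crop and read the feature pixels from it.

Run:
```python
import cv2,numpy as np
s=cv2.imread("raw_scene0.png");t=cv2.imread("raw_top0.png")
def crop(im,x,y,w,h,W,H,name):
    c=cv2.resize(im[y:y+h,x:x+w],(W,H),interpolation=cv2.INTER_CUBIC)
    k=W/w
    for g in range(0,w,10):
        cv2.putText(c,str(x+g),(int(g*k),9),0,.3,(0,0,255),1);cv2.line(c,(int(g*k),0),(int(g*k),H),(200,200,0),1) if 0 else cv2.line(c,(int(g*k),10),(int(g*k),16),(0,255,255),1)
    for g in range(0,h,10):
        cv2.putText(c,str(y+g),(0,int(g*k)+4),0,.3,(0,0,255),1);cv2.line(c,(20,int(g*k)),(26,int(g*k)),(0,255,255),1)
    return c
a=crop(s,285,240,66,99,400,600,"");b=crop(t,160,165,80,60,400,300,"");
c=crop(t,290,160,80,60,400,300,"")
cv2.imwrite("pics/door1.png",np.hstack([a,np.vstack([b,c])]))
cv2.imwrite("pics/mach1.png",crop(s,130,150,133,100,800,600,""))
```

```text
(no output)
```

View pics/door1.png

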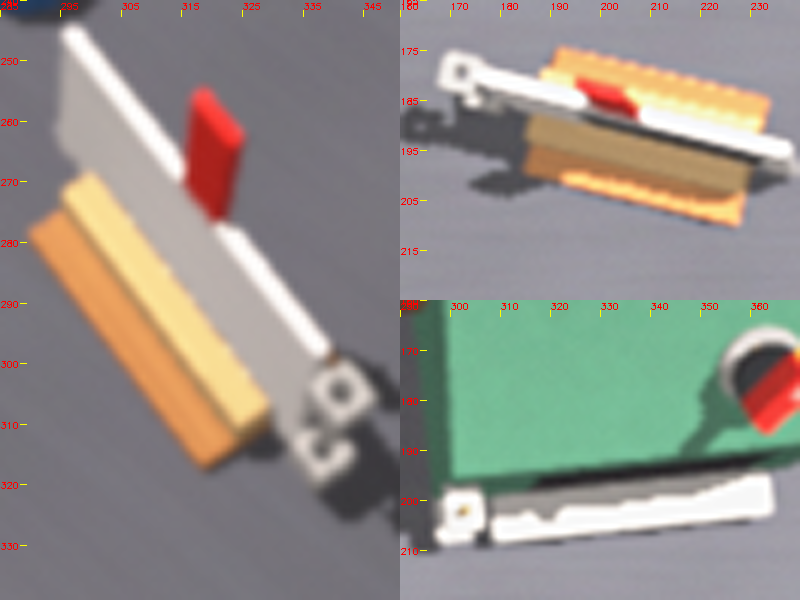

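View pics/mach1.png

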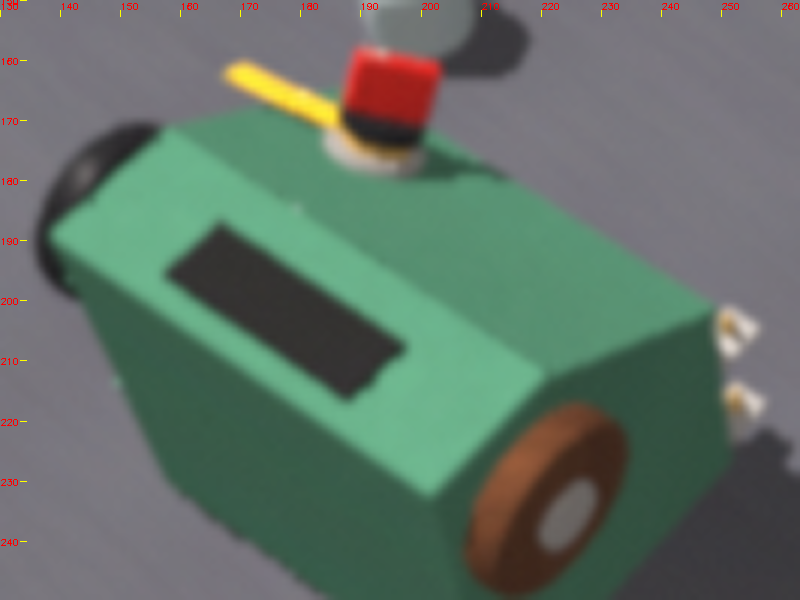

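Confirmed: the rack door is the small white one, with no label. Its upper knuckle hole is at raw top (172,179) and scene (341,304). The machine's upper pin is at raw top (302,202) and scene (251,203). Next I'll fit both poses.

```bash
cat > h.py <<'E'
import numpy as np
from scipy.optimize import least_squares
from scipy.spatial.transform import Rotation as R
C={'s':(431.8975,273.3458,210.7788,np.array([0.98585389,0.47117236,1.25276375]),R.from_rotvec([0.28017953,0.66662507,2.22677351])),
'top':(400.9407,272.1467,203.38,np.array([0.33925994,0.0184447,1.37940733]),R.from_rotvec([0.06404682,-0.10001889,-1.57642017]))}
def proj(c,P):
    f,cx,cy,p,r=C[c]; q=r.inv().apply(np.asarray(P)-p)
    return np.array([cx+f*q[...,0]/-q[...,2],cy+f*q[...,1]/q[...,2]]).T
def T(x,pts,z=0):
    return R.from_euler('z',x[2]).apply(np.asarray(pts)/1000.)+[x[0],x[1],z]
def fit(obs,z,x0,cams=('s','top')):
    obs=[o for o in obs if o[0] in cams]
    def res(x): return np.concatenate([proj(c,T(x,m,z))-np.array(u) for c,m,u in obs])
    s=least_squares(res,x0,loss='soft_l1'); return s.x,res(s.x).reshape(-1,2)
E
cat > fit1.py <<'E'
from h import *
a=lambda u,v:(285+u/6.06-.42,240+v/6.06-.42)
b=lambda u,v:(160+u/5-.4,165+v/5-.4)
c=lambda u,v:(290+u/5-.4,160+v/5-.4)
m=lambda u,v:(130+u/6.015-.42,150+v/6.015-.42)
t=lambda u,v:(u*.7-.15,v*.7-.15)
door=[('s',(4,-100,120),a(62,35)),('s',(-4,-100,120),a(78,27)),('s',(4,100,120),a(318,358)),('s',(-4,100,120),a(333,348)),
('s',(4,-6,205),a(192,95)),('s',(4,24,205),a(235,147)),('s',(0,115,105),a(340,392)),
('top',(0,115,105),b(60,72)),('top',(0,9,205),b(205,93)),('top',(0,-100,120),b(392,148)),('top',(0,100,120),b(75,78))]
mach=[('s',(120,125,244),m(550,377)),('s',(120,-125,244),m(172,127)),('s',(200,125,244),m(432,497)),('s',(200,-125,244),m(50,237)),
('s',(0,125,160),m(716,307)),('s',(-16,115,126),m(731,323)),('s',(-16,115,51),m(740,397)),
('top',(-16,115,126),c(62,210)),('top',(0,125,160),c(52,180)),('top',(200,125,244),t(422,180)),('top',(200,-125,244),t(546,168))]
if __name__=="__main__":
  for o,z,x0 in((door,.012,(.65,.2,-.1)),(mach,0,(.6,-.1,.1))):
    for cams in(('s','top'),('s',),('top',)):
        x,r=fit(o,z,x0,cams); print(cams,x.round(4)); 
        if len(cams)==2: print(r.round(1).tolist())
E
python3 fit1.py
```

```text
('s', 'top') [ 0.5217  0.1971 -0.2449]
[[-0.1, -0.4], [-0.5, -0.4], [-0.0, -0.3], [-0.2, -0.2], [-0.3, 0.1], [-0.6, -0.1], [0.3, -0.3], [-0.5, 0.5], [-2.1, -0.8], [-1.3, 0.6], [0.0, -0.4]]
('s',) [ 0.5217  0.198  -0.2485]
('top',) [ 0.5219  0.194  -0.2337]
('s', 'top') [ 0.5003 -0.2185  0.0852]
[[-0.2, 0.2], [-0.6, -0.6], [-0.1, 0.1], [-0.2, -1.5], [1.1, 0.4], [-0.1, -1.1], [-0.3, -0.6], [0.1, 0.3], [-0.6, 0.2], [-0.1, -1.4], [-2.2, -0.2]]
('s',) [ 0.5013 -0.2176  0.0893]
('top',) [ 0.4994 -0.2198  0.0794]
```

```bash
cat > plan.py <<'E'
from h import *
def plan(wps, start=None):
    """wps: list of (pos, Rotation, nrows, opening). prints rows in tool axes; returns end pose"""
    if start is None:
        from bench import sense
        s=sense(); p=np.array(s["position"]); r=R.from_rotvec(s["tcp_rot"])
    else: p,r=start
    k=0
    for P,Q,n,g in wps:
        P=np.array(P); 
        if Q is None: Q=r
        for i in range(n):
            d=r.inv().apply((P-p)/(n-i))*1000; w=(r.inv()*Q).as_rotvec()/(n-i)
            d=np.round(d,1); w=np.round(w,4)
            print(*[f"{x:g}," for x in d+0.],*[f"{x:g}," for x in w+0.],f"{g:g},",'!' if abs(d).max()>41.6 or abs(w).max()>.124 or np.linalg.norm(d)>41.6 else '')
            p=p+r.apply(d/1000); r=r*R.from_rotvec(w); k+=1
            if k%10==0: print('--')
    return p,r
def down(ang):  # tool z down, tool y along world angle ang
    y=np.array([np.cos(ang),np.sin(ang),0]); z=np.array([0,0,-1.])
    return R.from_matrix(np.array([np.cross(y,z),y,z]).T)
DOOR=np.array([.5217,.1971,-.2449]); MACH=np.array([.5003,-.2185,.0852])
E
python3 - <<'E'
from plan import *
g=T(DOOR,(0,9,185),.012); print(g)
Q=down(-.2449); s=down(-1.266)
plan([((.40,-.2,.30),down(-.75),13,1),((.52,.12,.29),down(-.2449),10,1),((g[0],g[1],.235),Q,3,1),((g[0],g[1],g[2]-.019),Q,4,1)])
E
```

```text
[0.52388213 0.20583145 0.197     ]
24.7, -22.2, -5.3, -0.0001, 0, -0.0397, 1, 
25.6, -21.2, -5.3, -0.0001, -0.0001, -0.0397, 1, 
26.4, -20.2, -5.3, -0.0001, 0, -0.0397, 1, 
27.2, -19.1, -5.3, -0.0001, -0.0001, -0.0397, 1, 
27.9, -18, -5.3, -0.0001, 0, -0.0397, 1, 
28.6, -16.9, -5.3, -0.0001, -0.0001, -0.0397, 1, 
29.3, -15.7, -5.3, -0.0001, -0.0001, -0.0397, 1, 
29.9, -14.6, -5.3, -0.0002, 0, -0.0397, 1, 
30.4, -13.4, -5.4, -0.0001, -0.0001, -0.0397, 1, 
30.9, -12.1, -5.3, -0.0002, 0, -0.0397, 1, 
--
31.4, -10.9, -5.4, -0.0001, -0.0001, -0.0397, 1, 
31.8, -9.7, -5.3, -0.0002, 0, -0.0397, 1, 
32.2, -8.4, -5.4, -0.0001, -0.0001, -0.0396, 1, 
31.6, -13, 1, 0, 0, -0.0505, 1, 
32.2, -11.4, 1, 0, 0, -0.0505, 1, 
32.7, -9.8, 1, 0, 0, -0.0505, 1, 
33.2, -8.1, 1, 0, 0, -0.0505, 1, 
33.6, -6.4, 1, 0, 0, -0.0505, 1, 
33.9, -4.7, 1, 0, 0, -0.0505, 1, 
34, -3, 1, 0, 0, -0.0505, 1, 
--
34.2, -1.3, 1, 0, 0, -0.0505, 1, 
34.2, 0.4, 1, 0, 0, -0.0506, 1, 
34.1, 2.1, 1, 0, 0, -0.0505, 1, 
28.1, -5.7, 18.3, 0, 0, 0, 1, 
28, -5.6, 18.3, 0, 0, 0, 1, 
28.1, -5.7, 18.4, 0, 0, 0, 1, 
0, 0, 14.2, 0, 0, 0, 1, 
0, 0, 14.3, 0, 0, 0, 1, 
0, 0, 14.2, 0, 0, 0, 1, 
0, 0, 14.3, 0, 0, 0, 1, 
--
```

servo_tool(
  steps=[24.7,-22.2,-5.3,0,0,-0.04,1,25.6,-21.2,-5.3,0,0,-0.04,1,26.4,-20.2,-5.3,0,0,-0.04,1,27.2,-19.1,-5.3,0,0,-0.04,1,27.9,-18,-5.3,0,0,-0.04,1,28.6,-16.9,-5.3,0,0,-0.04,1,29.3,-15.7,-5.3,0,0,-0.04,1,29.9,-14.6,-5.3,0,0,-0.04,1,30.4,-13.4,-5.3,0,0,-0.04,1,30.9,-12.1,-5.3,0,0,-0.04,1],
)

```text
time: 0.93
position: [0.3491, -0.2844, 0.2843]
tcp_rot: [-2.947, -1.087, 0.0]
contact_force: [1.4, -0.3, 0.0]
opening: 1.002
grip_force: 0.0
```

servo_tool(
  steps=[31.4,-10.9,-5.3,0,0,-0.04,1,31.8,-9.7,-5.3,0,0,-0.04,1,32.2,-8.4,-5.3,0,0,-0.04,1,31.6,-13,1,0,0,-0.05,1,32.2,-11.4,1,0,0,-0.05,1,32.7,-9.8,1,0,0,-0.05,1,33.2,-8.1,1,0,0,-0.05,1,33.6,-6.4,1,0,0,-0.05,1,33.9,-4.7,1,0,0,-0.05,1,34,-3,1,0,0,-0.05,1],
)

```text
time: 1.77
position: [0.4829, 0.0259, 0.293]
tcp_rot: [-2.612, -1.744, 0.0]
contact_force: [0.5, -0.5, 1.1]
opening: 0.998
grip_force: 0.0
```

Run:
```python
from plan import *
g=T(DOOR,(0,9,185),.012)
plan([((.52,.12,.29),down(-.2449),3,1),((g[0],g[1],.24),down(-.2449),4,1),((g[0],g[1],.232),down(-.2449),3,1)])
```

```text
33.7, -0.6, 1, -0.0002, 0, -0.0495, 1, 
33.7, 1.1, 1, -0.0001, 0, -0.0495, 1, 
33.7, 2.7, 0.9, -0.0002, 0, -0.0495, 1, 
21, -4.3, 12.5, 0, 0, 0, 1, 
21.1, -4.2, 12.5, 0, 0, 0, 1, 
21, -4.3, 12.5, 0, 0, 0, 1, 
21.1, -4.2, 12.5, 0, 0, 0, 1, 
0, 0, 2.7, 0, 0, 0, 1, 
0, 0, 2.7, 0, 0, 0, 1, 
0, 0, 2.6, 0, 0, 0, 1, 
--
```

servo_tool(
  steps=[33.7,-0.6,1,0,0,-0.0495,1,33.7,1.1,1,0,0,-0.0495,1,33.7,2.7,1,0,0,-0.0495,1,21,-4.3,12.5,0,0,0,1,21,-4.3,12.5,0,0,0,1,21,-4.3,12.5,0,0,0,1,21,-4.3,12.5,0,0,0,1,0,0,2.7,0,0,0,1,0,0,2.7,0,0,0,1,0,0,2.7,0,0,0,1],
)

```text
time: 2.6
position: [0.524, 0.2033, 0.2319]
tcp_rot: [2.478, 1.931, -0.001]
contact_force: [-0.2, -0.7, 0.6]
opening: 0.994
grip_force: 0.0
```

Run:
```python
from plan import *
from bench import *
import cv2
print(sense()["position"],sense()["tcp_rot"],sense()["joint_pos"].round(2))
g=T(DOOR,(0,9,185),.012); print(g)
plan([((g[0],g[1],.178),down(-.2449),6,1)])
f=grab_frame("scene")["frame"][:,:,::-1].copy();t=grab_frame("top")["frame"][:,:,::-1].copy()
# crop with tab
def ov(im,c):
    im=cv2.resize(im,None,fx=4,fy=4,interpolation=cv2.INTER_CUBIC)
    pts=[T(DOOR,m,.012) for m in((0,9,205),(0,9,185),(0,115,105),(4,-100,120),(4,100,120))]
    pts+= [T(MACH,m) for m in((-16,115,126),(-16,115,51),(0,-125,160),(0,125,160),(120,125,244),(120,-125,244),(20,-65,239))]
    for q in proj(c,np.array(pts)): cv2.circle(im,tuple((q*4+2).round().astype(int)),3,(255,0,255),-1)
    return im
a=ov(f,'s');b=ov(t,'top')
cv2.imwrite("pics/near1.png",np.hstack([a[620:1220,560:1400][:,:400+0] if 0 else a[600:1200,1060:1460],b[600:1200,600:1000]]))
```

```text
[0.52401821 0.20334664 0.23187353] [ 2.47804017e+00  1.93077902e+00 -1.13662104e-03] [ 0.25  0.3   1.59 -0.    1.25  0.49]
[0.52388213 0.20583145 0.197     ]
0.4, -0.1, 9, -0.0001, 0.0001, -0.0003, 1, 
0.4, -0.1, 9, 0, 0.0001, -0.0004, 1, 
0.4, -0.1, 9, -0.0001, 0.0001, -0.0003, 1, 
0.4, -0.1, 9, 0, 0.0001, -0.0004, 1, 
0.4, -0.2, 8.9, -0.0001, 0.0001, -0.0003, 1, 
0.4, -0.1, 9, 0, 0.0002, -0.0004, 1,
```

View pics/near1.png

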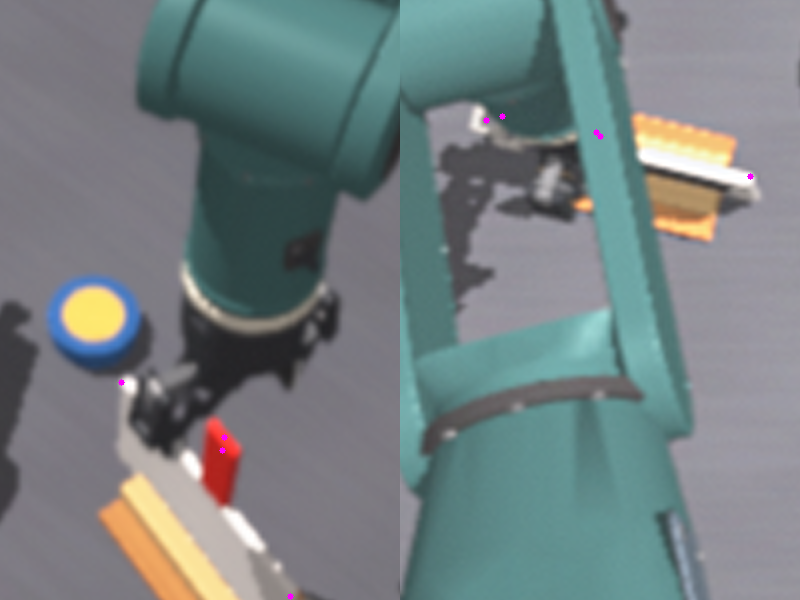

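The fingers straddle the tab: their tips are at about (150,410) and (310,320) in the scene crop, and their middle is above the tab at (225,430). I'll check numerically by projecting the tips.

Run:
```python
from plan import *
p=np.array([.524,.2033,.245]);y=np.array([.97,-.243,0])
for d in(-.05,0,.05): print((proj('s',p+d*y)*4-[1060,600]).round(), (proj('top',p+d*y)*4-[600,600]+[400,0]).round())
```

```text
[283. 376.] [573. 191.]
[222. 414.] [591. 123.]
[160. 452.] [609.  56.]
```

servo_tool(
  steps=[0.4,-0.1,9,0,0,0,1,0.4,-0.1,9,0,0,0,1,0.4,-0.1,9,0,0,0,1,0.4,-0.1,9,0,0,0,1,0.4,-0.1,9,0,0,0,1,0.4,-0.1,9,0,0,0,1,0,0,0,0,0,0,0.6,0,0,0,0,0,0,0.3,0,0,0,0,0,0,0,0,0,0,0,0,0,0],
)

```text
time: 3.53
position: [0.5246, 0.2064, 0.1786]
tcp_rot: [2.478, 1.93, 0.001]
contact_force: [0.2, -0.6, -0.3]
opening: 0.455
grip_force: 0.0
```

servo_tool(
  steps=[0,0,0,0,0,0,0,0,0,0,0,0,0,0,0,0,0,0,0,0,0,0,0,0,0,0,0,0,0,0,0,0,0,0,0,0,0,0,0,0,0,0,0,0,-1,0,0,0,0,0,0,-2,0,0,0,0,0,0,-4,0,0,0,0,0,0,-4,0,0,0,0],
)

```text
time: 4.37
position: [0.5239, 0.2059, 0.1888]
tcp_rot: [-2.478, -1.93, 0.002]
contact_force: [0.8, 0.2, -3.5]
opening: 0.088
grip_force: 58.6
```

Run:
```python
from plan import *
print(T(MACH,(-16,9,0)))
P2=T(MACH,(-90,9,0)); P2[2]=.235
plan([((.5239,.2059,.236),down(-.2449),3,0),((.44,.14,.236),down(-.15),5,0),((.42,-.06,.236),down(.04),6,0),(P2,down(.0852),6,0)])
```

```text
[ 0.48359216 -0.2108942   0.        ]
0, 0, -15.7, -0.0003, 0.0003, -0.0009, 0, 
0, 0, -15.7, -0.0003, 0.0003, -0.0009, 0, 
0, 0, -15.8, -0.0003, 0.0002, -0.0008, 0, 
-16.9, -13.1, 0, 0, 0, -0.019, 0, 
-16.6, -13.4, 0, 0, 0, -0.019, 0, 
-16.3, -13.7, 0, 0, 0, -0.019, 0, 
-16.1, -14, 0, 0, 0, -0.019, 0, 
-15.8, -14.3, 0.1, 0, 0, -0.0189, 0, 
-33.5, 1.7, 0, 0, 0, -0.0317, 0, 
-33.5, 0.6, 0, 0, 0, -0.0317, 0, 
--
-33.5, -0.4, 0, 0, 0, -0.0317, 0, 
-33.5, -1.5, 0, 0, 0, -0.0316, 0, 
-33.4, -2.6, 0, 0, 0, -0.0317, 0, 
-33.2, -3.6, 0, 0, 0, -0.0316, 0, 
-26.1, -2.7, 0.2, 0, 0, -0.0075, 0, 
-26.1, -2.9, 0.2, 0, 0, -0.0075, 0, 
-26.1, -3.1, 0.1, 0, 0, -0.0076, 0, 
-26, -3.4, 0.2, 0, 0, -0.0075, 0, 
-26, -3.5, 0.1, 0, 0, -0.0076, 0, 
-26.1, -3.8, 0.2, -0.0001, 0, -0.0075, 0, 
--
```

servo_tool(
  steps=[0,0,-15.7,0,0,0,0,0,0,-15.7,0,0,0,0,0,0,-15.7,0,0,0,0,-16.9,-13.1,0,0,0,-0.019,0,-16.6,-13.4,0,0,0,-0.019,0,-16.3,-13.7,0,0,0,-0.019,0,-16.1,-14,0,0,0,-0.019,0,-15.8,-14.3,0,0,0,-0.019,0,-24,1.2,0,0,0,-0.022,0,-33.5,0.6,0,0,0,-0.032,0],
)

```text
time: 5.2
position: [0.4322, 0.084, 0.2363]
tcp_rot: [-2.323, -2.112, -0.0]
contact_force: [1.4, -0.6, -2.6]
opening: 0.085
grip_force: 59.4
```

servo_tool(
  steps=[-33.5,-0.4,0,0,0,-0.032,0,-33.5,-1.5,0,0,0,-0.032,0,-33.4,-2.6,0,0,0,-0.032,0,-33.2,-3.6,0,0,0,-0.032,0,-26.1,-2.7,0,0,0,-0.0075,0,-26.1,-2.9,0,0,0,-0.0075,0,-26.1,-3.1,0,0,0,-0.0075,0,-26,-3.4,0,0,0,-0.0075,0,-20,-3,0,0,0,-0.0075,0,-10,-1.5,0,0,0,-0.0075,0],
)

```text
time: 6.03
position: [0.408, -0.1869, 0.2364]
tcp_rot: [-2.139, -2.301, 0.001]
contact_force: [0.2, -0.8, -2.9]
opening: 0.082
grip_force: 59.5
```

Run:
```python
from plan import *
from bench import *
import cv2
s=sense();print(s["position"],s["tcp_rot"])
f=grab_frame("scene")["frame"][:,:,::-1].copy();t=grab_frame("top")["frame"][:,:,::-1].copy()
cv2.imwrite("raw_s2.png",f);cv2.imwrite("raw_t2.png",t)
Q=T(MACH,(-60,9,0));print(Q)
a=cv2.resize(f[150:250,190:290],(600,600),interpolation=cv2.INTER_CUBIC)
b=cv2.resize(t[180:230,280:313],(200,300),interpolation=cv2.INTER_CUBIC)
b2=cv2.resize(t[150:250,280:347],(200,300),interpolation=cv2.INTER_CUBIC)
cv2.imwrite("pics/hold1.png",np.hstack([a,np.vstack([b,b2])]))
```

```text
[ 0.40803686 -0.18686533  0.23642845] [-2.13861613e+00 -2.30120815e+00  1.06025654e-03]
[ 0.43975177 -0.21463846  0.        ]
```

View pics/hold1.png

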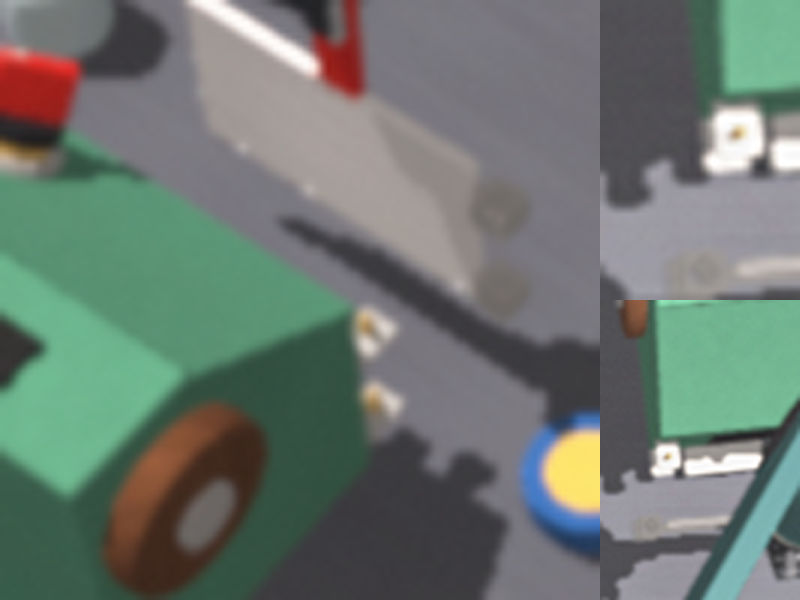

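The held door faces the camera square. The upper knuckle hole is at raw top (296.9,224.6) and the pin is at (302.2,201.6). Next I'll compare these with the predictions.

Run:
```python
from plan import *
p=np.array([0.40803686,-0.18686533,0.23642845]); r=R.from_rotvec([-2.13861613,-2.30120815,0.00106])
y=r.as_matrix()[:,1]; ang=np.arctan2(y[1],y[0]); print("ang",ang, y)
if abs(ang)>1.6: ang=np.arctan2(-y[1],-y[0])
z=p[2]+.019-.185-.0004
x=np.array([p[0],p[1],ang]); o=T(x,(0,-9,0))[0:2]; X=np.array([*o,ang])
a=lambda u,v:(190+u/6-.42,150+v/6-.42)
obs=[('s',(4,100,120),a(478,163)),('s',(4,100,0),a(472,300)),('s',(4,-100,0),a(215,140)),('s',(4,-100,120),a(190,10)),('s',(4,24,120),a(357,98)),
('top',(0,115,105),(296.9,224.6)),('top',(0,100,120),(302,224.6))]
print("pred",X,z)
for c,m,u in obs: print(c,m,np.round(u,1),proj(c,T(X,m,z)).round(1))
f,e=fit(obs,z,X); print(f,e.round(1).tolist())
f,e=fit(obs,z,X,('s',)); print(f)
a2=lambda u,v:(190+u/6-.42,150+v/6-.42)
print("pins",proj('s',T(MACH,(-16,115,126))),a2(367,322),proj('s',T(MACH,(-16,115,51))),a2(377,394),proj('top',T(MACH,(-16,115,126))))
```

```text
ang 0.07320972010222186 [ 9.97321223e-01  7.31443306e-02 -5.33907178e-04]
pred [ 0.40869516 -0.19584122  0.07320972] 0.07002845000000003
s (4, 100, 120) [269.2 176.7] [267.6 178.4]
s (4, 100, 0) [268.2 199.6] [268.4 200.4]
s (4, -100, 0) [225.4 172.9] [223.4 171.4]
s (4, -100, 120) [221.2 151.2] [219.4 148.4]
s (4, 24, 120) [249.1 165.9] [248.7 166.6]
top (0, 115, 105) [296.9 224.6] [296.1 224.7]
top (0, 100, 120) [302.  224.6] [301.5 224.1]
[ 0.40632306 -0.19567458  0.07262478] [[-1.1, 1.2], [0.7, 0.4], [-1.5, -1.9], [-1.3, -3.2], [0.2, 0.3], [-0.9, 0.9], [-0.5, 0.3]]
[ 0.40632256 -0.19345137  0.10135555]
pins [251.02430276 202.16716461] (250.74666666666667, 203.24666666666667) [252.26363051 214.93520028] (252.41333333333336, 215.2466666666667) [302.10823113 201.89781437]
```

Run:
```python
from plan import *
P=T(MACH,(-16,9,0)); P[2]=.226
A=T(MACH,(-60,9,0)); A[2]=.232
plan([(A,down(.0852),4,0),(P,down(.0852),6,0)])
```

```text
-7.7, 7.3, 1.1, -0.0001, 0, -0.0033, 0, 
-7.7, 7.3, 1.1, -0.0001, 0, -0.0033, 0, 
-7.8, 7.3, 1.1, -0.0001, -0.0001, -0.0033, 0, 
-7.8, 7.3, 1, -0.0002, 0, -0.0032, 0, 
0, 7.3, 1, 0, 0, 0, 0, 
0, 7.3, 1, 0, 0, 0, 0, 
0, 7.4, 1, 0, 0, 0, 0, 
0, 7.3, 1, 0, 0, 0, 0, 
0, 7.4, 1, 0, 0, 0, 0, 
0, 7.3, 1, 0, 0, 0, 0, 
--
```

servo_tool(
  steps=[-7.7,7.3,1.1,0,0,-0.003,0,-7.7,7.3,1.1,0,0,-0.003,0,-7.7,7.3,1.1,0,0,-0.003,0,-7.7,7.3,1.1,0,0,-0.003,0,0,9.5,1.2,0,0,0,0,0,9.5,1.2,0,0,0,0,0,9.5,1.2,0,0,0,0,0,9.5,1.2,0,0,0,0,0,6,1.2,0,0,0,0,0,0,0,0,0,0,0],
)

```text
time: 6.97
position: [0.4802, -0.2089, 0.2247]
tcp_rot: [-2.112, -2.314, 0.013]
contact_force: [-12.0, -3.7, 2.7]
opening: 0.085
grip_force: 79.1
```

Run:
```python
from plan import *
from bench import *
import cv2
s=sense();print(s["position"],s["contact_force"],down(.0852).inv().__mul__(R.from_rotvec(s["tcp_rot"])).as_rotvec())
p=T(MACH,(-16,9,0));print("err tool axes mm", (down(.0852).inv().apply(p-s["position"])*1000).round(1))
f=np.mean([grab_frame("scene")["frame"] for _ in range(2)],0)[:,:,::-1];t=np.mean([grab_frame("top")["frame"] for _ in range(2)],0)[:,:,::-1]
cv2.imwrite("raw_s3.png",f);cv2.imwrite("raw_t3.png",t)
a=cv2.resize(f[180:230,233:273].clip(0,255).astype('u1'),(480,600),interpolation=cv2.INTER_CUBIC)
b=cv2.resize(t[180:230,290:316].clip(0,255).astype('u1'),(312,600),interpolation=cv2.INTER_CUBIC)
cv2.imwrite("pics/fit1.png",np.hstack([a,b]))
```

```text
[ 0.48022472 -0.20894688  0.22471809] [-12.03054267  -3.73805325   2.69533999] [ 0.01165247  0.00064319 -0.00596609]
err tool axes mm [ -2.2   3.2 224.7][ WARN:0@1.281] global loadsave.cpp:1063 imwrite_ Unsupported depth image for selected encoder is fallbacked to CV_8U.
```

View pics/fit1.png

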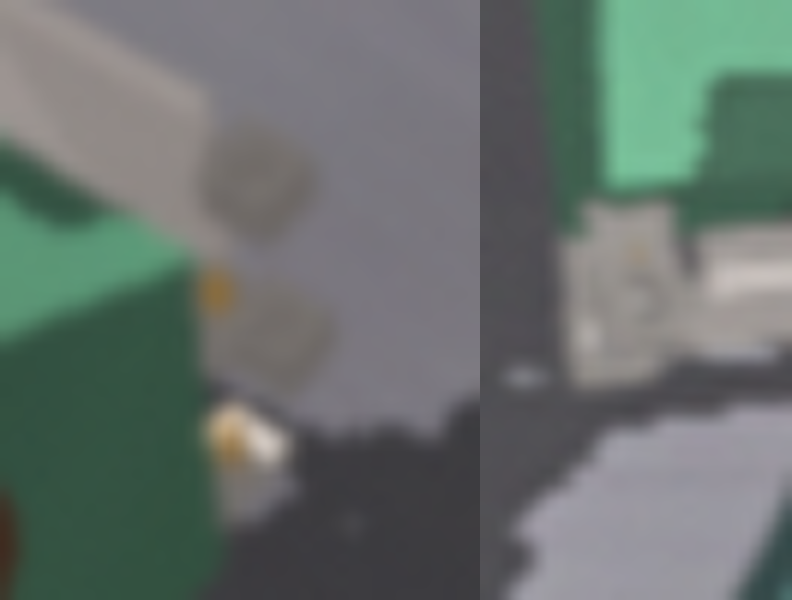

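Run:
```python
from plan import *
p=np.array([0.48022472,-0.20894688,0.22471809]); z=p[2]+.019-.185-.0004
o=T([p[0],p[1],.079],(0,-9,0)); X=[o[0],o[1],.079]
for m in((0,115,105),(0,115,85),(0,115,30),(4,100,120),(0,100,120)): print(m,proj('top',T(X,m,z)).round(1),((proj('top',T(X,m,z))-[290,180]+.5)*12+[480,0]).round(),proj('s',T(X,m,z)).round(1),((proj('s',T(X,m,z))-[233,180]+.5)*12).round())
for m in((-16,115,126),(-16,115,110),(-16,115,51),(-16,126,110),(-27,104,110),(-27,104,35)): print(m,((proj('top',T(MACH,m))-[290,180]+.5)*12+[480,0]).round(),((proj('s',T(MACH,m))-[233,180]+.5)*12).round())
```

```text
(0, 115, 105) [302.7 201.5] [638. 264.] [251.4 195.2] [227. 188.]
(0, 115, 85) [302.  202.2] [630. 272.] [251.8 198.9] [231. 232.]
(0, 115, 30) [300.4 204. ] [611. 294.] [252.7 208.5] [242. 349.]
(4, 100, 120) [307.9 199.2] [701. 236.] [246.6 190.8] [169. 135.]
(0, 100, 120) [308.1 200.5] [703. 252.] [247.4 189.9] [179. 125.]
(-16, 115, 126) [631. 269.] [222. 272.]
(-16, 115, 110) [625. 275.] [226. 306.]
(-16, 115, 51) [605. 298.] [237. 425.]
(-16, 126, 110) [584. 279.] [258. 327.]
(-27, 104, 110) [671. 313.] [219. 258.]
(-27, 104, 35) [643. 339.] [234. 409.]
```

Run:
```python
from plan import *
from bench import *
s=sense();print(s["contact_force"],s["ft_torque"],s["position"],s["time"])
```

```text
[-11.75675202  -2.99417861   1.54168073] [-0.59026484  3.35609063  1.04900988] [ 0.47928897 -0.20871993  0.22457336] 7.1667
```

The force (−12 N in x) and torque put the contact near the upper bracket at the hinge end, and the picture shows that end about 8 mm too high. I'll back off and measure the door's tilt in the hand.

servo_tool(
  steps=[0,-6,0,0,0,0,0,0,-6,0,0,0,0,0,0,-6,0,0,0,0,0,0,-6,0,0,0,0,0,0,-6,0,0,0,0,0,0,-6,0,0,0,0,0,0,-6,0,0,0,0,0,0,0,0,0,0,0,0,0,0,0,0,0,0,0,0,0,0,0,0,0,0],
)

```text
time: 8.0
position: [0.4424, -0.2131, 0.226]
tcp_rot: [2.123, 2.315, 0.001]
contact_force: [-0.3, 0.4, -3.1]
opening: 0.085
grip_force: 59.4
```

Run:
```python
from plan import *
from bench import *
import cv2
s=sense();print(s["position"],s["tcp_rot"],s["contact_force"],s["ft_torque"])
f=np.mean([grab_frame("scene")["frame"] for _ in range(3)],0)[:,:,::-1].clip(0,255).astype('u1')
t=np.mean([grab_frame("top")["frame"] for _ in range(3)],0)[:,:,::-1].clip(0,255).astype('u1')
cv2.imwrite("raw_s4.png",f);cv2.imwrite("raw_t4.png",t)
def st(c): # contrast stretch
    l=cv2.cvtColor(c,cv2.COLOR_BGR2LAB); l[:,:,0]=cv2.createCLAHE(3,(3,3)).apply(l[:,:,0]); return cv2.cvtColor(l,cv2.COLOR_LAB2BGR)
a=cv2.resize(st(f[138:213,195:271]),(608,600),interpolation=cv2.INTER_CUBIC)
b=cv2.resize(st(t[175:238,292:312]),(190,600),interpolation=cv2.INTER_CUBIC)
cv2.imwrite("pics/back1.png",np.hstack([a,b]))
```

```text
[ 0.44244937 -0.21308521  0.22597504] [2.12327092e+00 2.31459433e+00 6.27314135e-04] [-0.30743903  0.3593703  -3.0989608 ] [-0.01747227 -0.0384762  -0.0128534 ]
```

View pics/back1.png

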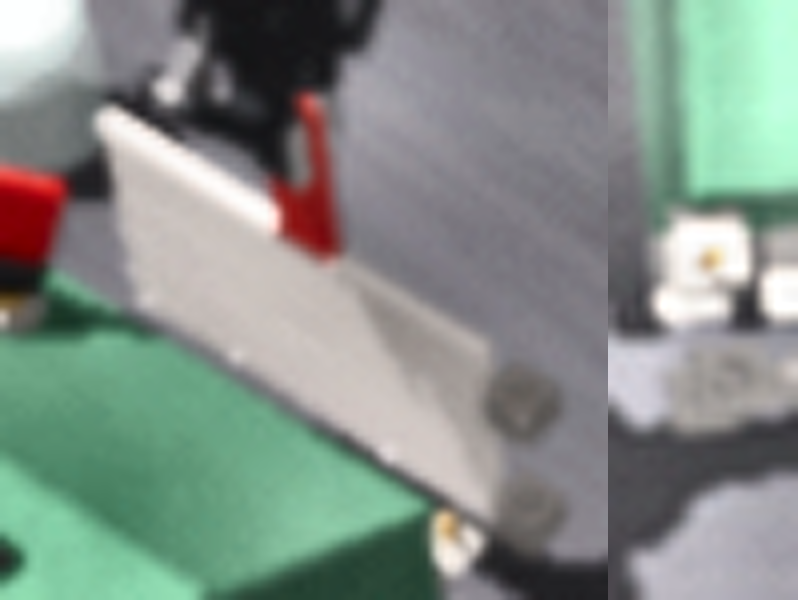

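```bash
cat > fit4.py <<'E'
from plan import *
p=np.array([0.44245,-0.21309,0.22598]); ang=np.arctan2(*R.from_rotvec([2.12327,2.31459,.0006]).as_matrix()[:2,1][::-1]); print("tool ang",ang)
a=lambda u,v:(195+u/8-.44,138+v/8-.44)
obs=[('s',(4,-100,120),a(111,133)),('s',(4,100,120),a(490,352)),('s',(4,100,0),a(495,521)),('s',(4,-100,0),a(140,302)),('s',(4,-6,120),a(276,232)),('s',(4,24,120),a(338,262)),
('s',(0,115,95),a(523,399)),('s',(0,115,20),a(532,516)),('top',(0,115,105),(305.1,214.5))]
G=np.array((0,9,185.))
def pts(x,m): # x: grasp-frame offset dx,dy,dz mm in door frame, yaw,roll,pitch
    r=R.from_euler('z',x[3])*R.from_euler('xy',[x[4],x[5]])
    return p+[0,0,.019]+R.from_euler('z',ang).apply(x[:3])/1000+r.apply(np.asarray(m)-G)/1000
def res(x,pr=True):
    e=np.concatenate([(proj(c,pts(x,m))-np.array(u))*(1.5 if c=='top' else 1) for c,m,u in obs])
    return np.concatenate([e,[x[0]/2,x[1]/3,x[2]/3,(x[3]-ang)/.05,x[4]/.1,x[5]/.02]])
if __name__=="__main__":
    x0=[0,0,0,ang,0,0]; print(res(np.array(x0)).round(1))
    s=least_squares(res,x0); print(s.x.round(4)); print(res(s.x).round(1))
    print("cov sd",np.sqrt(np.diag(np.linalg.inv(s.jac.T@s.jac))).round(3))
    for m in((0,115,10),(0,115,85),(0,115,105)): print(m,(pts(s.x,m)).round(4))
    print(T(MACH,(-16,115,35)),T(MACH,(-16,115,110)))
E
python3 fit4.py
```

```text
tool ang 0.08616845644018926
[-2.2 -1.5 -1.6  0.7 -0.5  1.2 -0.9  0.  -0.9 -0.4 -1.4  0.3 -0.8  1.1
 -1.1 -0.1 -1.2 -0.8  0.   0.   0.   0.   0.   0. ]
[-1.5233 -0.3962 -0.8004  0.0895  0.0158  0.0078]
[-1.6 -1.2 -1.   0.2  0.7  0.8  0.2  0.3 -0.3 -0.4 -0.8  0.1 -0.1  0.5
  0.1 -0.6 -1.5  0.5 -0.8 -0.1 -0.3  0.1  0.2  0.4]
cov sd [1.453 1.688 2.117 0.013 0.015 0.013]
(0, 115, 10) [ 0.4299 -0.1054  0.0709]
(0, 115, 85) [ 0.4306 -0.1065  0.1459]
(0, 115, 105) [ 0.4308 -0.1068  0.1659]
[ 0.47457189 -0.10527869  0.035     ] [ 0.47457189 -0.10527869  0.11      ]
```

```bash
cat >> fit4.py <<'E'
    print('---')
    for dz in(5,0,-5,-10,-15,-20):
        def r2(y): x=np.array([y[0],y[1],dz,y[2],y[3],y[4]]); e=res(x); e[20]=0; e[18]*=.5; return e
        s=least_squares(r2,[0,0,ang,0,0]); print(dz,s.x.round(3),round(s.cost,2),pts([s.x[0],s.x[1],dz,*s.x[2:]],(0,115,85)).round(4))
E
python3 fit4.py | sed -n '/---/,$p'
```

```text
---
5 [-0.839  1.183  0.092  0.021 -0.003] 7.82 [ 0.4319 -0.1044  0.1522]
0 [-2.213e+00 -2.750e-01  8.800e-02  1.700e-02  2.000e-03] 5.26 [ 0.4307 -0.1063  0.1468]
-5 [-3.573 -1.714  0.084  0.014  0.006] 5.3 [ 0.4295 -0.1082  0.1414]
-10 [-4.921 -3.135  0.079  0.01   0.011] 7.89 [ 0.4282 -0.1101  0.136 ]
-15 [-6.255e+00 -4.536e+00  7.500e-02  6.000e-03  1.600e-02] 12.98 [ 0.427  -0.112   0.1306]
-20 [-7.577e+00 -5.919e+00  7.100e-02  1.000e-03  2.100e-02] 20.5 [ 0.4258 -0.1139  0.1252]
```

The contact was probably the door plate's hinge edge on the bracket's side: the clearance there is only 4 mm, and the door was about 3.5 mm too far in +y. I'll shift −3 mm in tool x and go in again.

servo_tool(
  steps=[-1.5,0,0,0,0,0,0,-1.5,2,0,0,0,0,0,0,6,0,0,0,0,0,0,7,0,0,0,0,0,0,7,0,0,0,0,0,0,7,0,0,0,0,0,0,7,0,0,0,0,0,0,5,0,0,0,0,0,0,3,0,0,0,0,0,0,0,0,0,0,0,0],
)

```text
time: 9.13
position: [0.487, -0.212, 0.2257]
tcp_rot: [2.123, 2.316, 0.0]
contact_force: [-0.1, -0.0, -3.0]
opening: 0.087
grip_force: 59.4
```

Run:
```python
from plan import *
from bench import *
import cv2
s=sense();print(s["position"],s["tcp_rot"],s["contact_force"],s["ft_torque"])
d=down(.0852).inv().apply(s["position"]-np.array([0.44245,-0.21309,0.22598]))*1000;print("moved tool",d.round(1))
f=np.mean([grab_frame("scene")["frame"] for _ in range(3)],0)[:,:,::-1].clip(0,255).astype('u1')
t=np.mean([grab_frame("top")["frame"] for _ in range(3)],0)[:,:,::-1].clip(0,255).astype('u1')
cv2.imwrite("raw_s5.png",f);cv2.imwrite("raw_t5.png",t)
```

```text
[ 0.48704404 -0.21200854  0.2257081 ] [2.12255486e+00 2.31592468e+00 3.03415149e-04] [-0.13243747 -0.01163994 -3.04141523] [ 0.01150208 -0.02132675  0.07488097]
moved tool [-2.7 44.5  0.3]
```

servo_tool(
  steps=[0,0,4,0,0,0,0,0,0,4,0,0,0,0,0,0,3,0,0,0,0,0,0,2,0,0,0,0,0,0,2,0,0,0,0,0,0,2,0,0,0,0,0,0,2,0,0,0,0,0,0,2,0,0,0,0,0,0,2,0,0,0,0,0,0,0,0,0,0,0],
)

```text
time: 10.27
position: [0.486, -0.2119, 0.2024]
tcp_rot: [-2.123, -2.315, 0.0]
contact_force: [-0.3, -0.3, -2.5]
opening: 0.083
grip_force: 59.4
```

Run:
```python
from bench import *
s=sense();print(s["position"],s["contact_force"],s["ft_torque"])
```

```text
[ 0.48601855 -0.2119437   0.20236882] [-0.33036028 -0.31740002 -2.54624862] [-0.01904328 -0.03028126 -0.02028394]
```

servo_tool(
  steps=[0,0,1.5,0,0,0,0,0,0,1.5,0,0,0,0,0,0,1.5,0,0,0,0,0,0,1.5,0,0,0,0,0,0,1.5,0,0,0,0,0,0,1.5,0,0,0,0,0,0,1,0,0,0,0,0,0,1,0,0,0,0,0,0,1,0,0,0,0,0,0,0,0,0,0,0],
)

```text
time: 11.1
position: [0.4867, -0.2117, 0.1919]
tcp_rot: [2.123, 2.315, 0.002]
contact_force: [-0.8, 3.8, 7.6]
opening: 0.087
grip_force: 61.0
```

Run:
```python
from bench import *
s=sense();print(s["position"],s["contact_force"],s["ft_torque"],s["tcp_rot"])
```

```text
[ 0.48665353 -0.21165843  0.19194033] [-0.81604106  3.75525295  7.59593918] [ 0.37946226  0.38736008 -0.15747453] [2.12305112e+00 2.31501070e+00 1.63016440e-03]
```

servo_tool(
  steps=[0,0,-0.5,0,0,0,0,0,0,0,0,0,0,0.2,0,0,0,0,0,0,0.4,0,0,0,0,0,0,0.4,0,0,0,0,0,0,0.4,0,0,0,0,0,0,0.4,0,0,0,0,0,0,0.4,0,0,-6,0,0,0,0.4,0,0,-15,0,0,0,0.4,0,0,-20,0,0,0,0.4],
)

```text
time: 11.93
position: [0.4851, -0.2115, 0.2317]
tcp_rot: [-2.121, -2.313, 0.001]
contact_force: [0.2, 0.1, -0.5]
opening: 0.401
grip_force: 0.0
```

Run:
```python
from plan import *
from bench import *
import cv2
s=sense();print(s["position"],s["contact_force"],s["opening"],s["joint_pos"].round(2))
f=np.mean([grab_frame("scene")["frame"] for _ in range(3)],0)[:,:,::-1].clip(0,255).astype('u1')
t=np.mean([grab_frame("top")["frame"] for _ in range(3)],0)[:,:,::-1].clip(0,255).astype('u1')
cv2.imwrite("raw_s6.png",f);cv2.imwrite("raw_t6.png",t)
def st(c):
    l=cv2.cvtColor(c,cv2.COLOR_BGR2LAB); l[:,:,0]=cv2.createCLAHE(3,(3,3)).apply(l[:,:,0]); return cv2.cvtColor(l,cv2.COLOR_LAB2BGR)
HU=T(MACH,(-16,0,25)); H=[HU[0],HU[1],MACH[2]]
def mk(im,c,x,y,w,h,k):
    o=cv2.resize(st(im[y:y+h,x:x+w]),(w*k,h*k),interpolation=cv2.INTER_CUBIC)
    for m in((0,115,105),(0,115,30),(4,100,120),(0,9,205),(4,-100,120),(0,115,85)):
        q=((proj(c,T(H,m,.025))-[x,y]+.5)*k).round().astype(int); cv2.circle(o,tuple(q),1,(255,0,255),-1)
    return o
a=mk(f,'s',165,140,100,75,5);b=mk(f,'s',232,180,30,40,6)[:225]; c=mk(t,'top',285,165,60,50,5); 
# layout 800x600
L=np.zeros((600,800,3),'u1'); L[:375,:500]=a; L[:225,500:680]=b; L[375:600,:]=0; L[350:600,500:800]=c
d=mk(t,'top',340,150,55,37,6);L[378:600,0:330]=d
e=mk(t,'top',292,185,24,24,6); L[230:374-30,500:644]=e[:114]
cv2.imwrite("pics/hung1.png",L)
```

```text
[ 0.48514699 -0.21150248  0.23169611] [ 0.19997075  0.13094238 -0.4846969 ] 0.4013768812582398 [-0.54  0.26  1.66  0.    1.23 -0.63]
```

View pics/hung1.png

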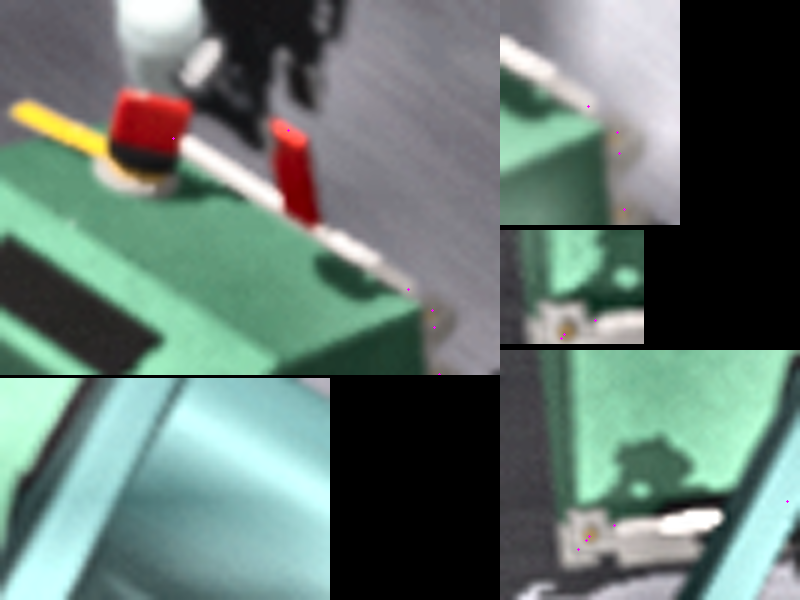

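The top view shows the brass pin inside the upper knuckle's hole, at (590,535) in the crop, and the door lies along the machine's front. I'll press lightly on the top of the tab with shut fingers to confirm it is seated. It should touch at z of about 0.230.

servo_tool(
  steps=[0,0,-12,0,0,0,0.4,0,0,-12,0,0,0,0.4,0,0,-12,0,0,0,0.3,0,0,0,0,0,0,0,0,0,0,0,0,0,0,0,0,0,0,0,0,0,0,0,0,0,0,0,0,0,0,10,0,0,0,0,0,0,10,0,0,0,0,0,0,8,0,0,0,0,0,0,4,0,0,0,0],
)

```text
invalid input at $.steps: expected 10 rows
```

servo_tool(
  steps=[0,0,1,0,0,0,0,0,0,1,0,0,0,0,0,0,1,0,0,0,0,0,0,1,0,0,0,0,0,0,0,0,0,0,0,0,0,0,0,0,0,0,0,0,0,0,0,0,0,0,0,0,0,0,0,0,0,0,0,0,0,0,0,0,0,0,0,0,0,0],
)

```text
time: 13.07
position: [0.487, -0.2118, 0.2292]
tcp_rot: [2.123, 2.315, 0.002]
contact_force: [-0.6, 2.7, 9.0]
opening: 0.032
grip_force: 59.2
```

servo_tool(
  steps=[0,0,-0.5,0,0,0,0.3,0,0,0,0,0,0,0.4,0,0,0,0,0,0,0.5,0,0,0,0,0,0,0.5,0,0,-5,0,0,0,0.5,0,0,-12,0,0,0,0.5,0,0,-20,0,0,0,0.5,0,0,-20,0,0,0,0.5,0,0,-20,0,0,0,0.5,0,0,-10,0,0,0,0.5],
)

```text
time: 13.9
position: [0.4871, -0.2127, 0.3185]
tcp_rot: [2.121, 2.313, 0.001]
contact_force: [1.2, -0.5, 0.8]
opening: 0.499
grip_force: 0.0
```

```bash
cat > knob.py <<'E'
from plan import *
import cv2
c35,s35=np.cos(np.radians(35)),np.sin(np.radians(35))
kz=np.array([-s35,0,c35]); d=np.array([-c35,0,-s35]); K=np.array([20,-65,227.])
def vec(b): return R.from_rotvec(kz*b).apply(d)   # b = CCW from home
def box(b,off,l0,l1,w,z0,z1,M=MACH):
    u=vec(b); v=np.cross(kz,u); P=[]
    for i in(l0,l1):
        for j in(-w/2,w/2):
            for k in(z0,z1): P.append(K+off+i*u+j*v+k*kz)
    return T(M,np.array(P))
def sil(c,P,k=4):
    q=((proj(c,P)+.5)*k).astype(np.float32); m=np.zeros((420*k,560*k),np.uint8)
    cv2.fillConvexPoly(m,cv2.convexHull(q).astype(np.int32),255); return cv2.resize(m,(560,420),interpolation=cv2.INTER_AREA)/255.
if __name__=="__main__":
    ims={'s':cv2.imread("raw_scene0.png"),'top':cv2.imread("raw_top0.png")}
    win={'s':(slice(150,190),slice(160,215)),'top':(slice(150,200),slice(345,400))}
    def mask(im,col):
        h=cv2.cvtColor(im,cv2.COLOR_BGR2HSV).astype(int); H,S,V=h[...,0],h[...,1],h[...,2]
        return (((H<8)|(H>172))&(S>150)&(V>60) if col=='r' else (H>20)&(H<36)&(S>120)&(V>110)).astype(float)
    from scipy.optimize import minimize
    for c in ims:
        for col in'ry':
            m=mask(ims[c],col)[win[c]]; v,u=np.nonzero(m); print(c,col,len(u),u.mean()+win[c][1].start,v.mean()+win[c][0].start,u.min()+win[c][1].start,u.max()+win[c][1].start,v.min()+win[c][0].start,v.max()+win[c][0].start)
    def cost(x,cams=('s','top')):
        e=0
        for c in cams:
            e+=((sil(c,box(x[0],x[1]*np.array([s35*0+c35,0,s35])+x[2]*np.array([0,1,0]),-22,22,14,-18,12))-mask(ims[c],'r'))[win[c]]**2).sum()
        return e
    for cams in(('s','top'),('s',),('top',)):
        best=min(((cost((b,0,0),cams),b) for b in np.arange(0,np.pi,.1)))
        r=minimize(cost,[best[1],0,0],args=(cams,),method='Nelder-Mead',options=dict(initial_simplex=[[best[1],0,0],[best[1]+.15,0,0],[best[1],4,0],[best[1],0,4]]))
        print("bar",cams,best,r.x.round(3),r.fun)
    def ct(x,cams=('s',)):
        return sum(((sil(c,box(x[0],0,25,85,16,x[1]-2.5,x[1]+2.5))-mask(ims[c],'y'))[win[c]]**2).sum() for c in cams)
    for cams in(('s',),('top',),('s','top')):
        print("tongue",cams,min(((ct((b,z),cams),round(b,2),round(2.6-b,2),z) for b in np.arange(0.9,2.4,.03) for z in(-38,-33,-28))))
E
python3 knob.py
```

```text
s r 147 194.67346938775512 164.29931972789115 187 202 159 170
s y 84 177.29761904761904 165.58333333333334 168 186 161 170
top r 106 364.7169811320755 178.26415094339623 359 371 171 185
top y 118 380.1271186440678 168.16101694915255 370 390 163 173
bar ('s', 'top') (np.float64(107.63261822376009), np.float64(2.9000000000000004)) [2.771 8.367 1.079] 62.078831218762026
bar ('s',) (np.float64(46.284567474048444), np.float64(3.1)) [ 2.653 10.387  4.337] 19.29434832756632
bar ('top',) (np.float64(56.58722029988466), np.float64(2.6)) [ 2.357  7.681 -0.368] 37.47444828911957
tongue ('s',) (np.float64(8.417347174163783), np.float64(1.83), np.float64(0.77), -38)
tongue ('top',) (np.float64(13.314063821607075), np.float64(1.86), np.float64(0.74), -38)
tongue ('s', 'top') (np.float64(24.58726643598616), np.float64(1.86), np.float64(0.74), -38)
```

Run:
```python
from knob import *
print("K",proj('s',T(MACH,K)),proj('top',T(MACH,K)),"top of bar",proj('s',T(MACH,K+12*kz)),proj('top',T(MACH,K+12*kz)),"disc",proj('s',T(MACH,K-20*kz)),proj('top',T(MACH,K-20*kz)))
def ch(p):
    b,g,r=[int(x) for x in p]
    if r>100 and g>90 and b<90 and r-b>60: return 'y'
    if r>2*g and r>80: return 'R' if r>200 else 'r'
    if max(r,g,b)<75 : return '#'
    if g>r+25: return '.'
    if min(r,g,b)>150: return 'w'
    return '-'
for n,(y0,y1,x0,x1) in(("raw_top0.png",(163,192,348,394)),("raw_scene0.png",(155,184,178,210))):
    im=cv2.imread(n); print(n,y0,x0)
    for v in range(y0,y1): print(v,''.join(ch(im[v,u]) for u in range(x0,x1)))
```

```text
K [196.19006928 162.23099575] [365.34081736 180.40496811] top of bar [197.21199041 158.7696073 ] [366.47926341 182.19687917] disc [194.50491341 167.93885212] [363.4879537  177.48856562]
raw_top0.png 163 348
163 ...................................wwww----www
164 ..................................ww----y--www
165 ..............wwww.............------yyyyy-www
166 ...........wwwwwwwww........------yyyyyyyy--ww
167 .........wwwwwwwwwwww....------yyyyyyyyyy---ww
168 ........wwwwwwwwwwwwwww-----yyyyyyyyyy-----www
169 ........wwwww-------ww---yyyyyyyyyy-----wwwwww
170 .......wwww--######-y-yyyyyyyyyyy----wwwwwwwww
171 ......-www-#######-rRyyyyyyyyy----wwwwwwwwwwww
172 ......-w--#######-rrRRyyyyy-----..-wwwwwwwwwww
173 ......----#####--rrrrRyyy----.....-wwwwwwwwwww
174 ......---#####--rrrrrRRy--........wwwwwwwwwwww
175 ......---#####-rrrrrrRRR--........wwwwwwwwwwww
176 ......---####-rrrrrrRRRww--.......wwwwwwwwwwww
177 ......---###-rrrrrrRRRwww--.......wwwwwwwwwwww
178 ......----#-rrrrrrRRRwww--........wwwwwwwwwwww
179 .......----rrrrrrRRR-ww--.........wwwwwwwwwwww
180 .........--rrrrrRRRRRR
[... 981 characters left out ...]
5 y-----..-yrrrrrrrrrrrrrr--------
166 yyyyy----rrrrrrrrrrrrrrr--------
167 yyyyyyyyyrrrrrrrrrrrrrrr--------
168 yyyyyyyyy-rrrrrrrrrrrrr---------
169 --yyyyyyy-##-rrrrrrrrrr---------
170 ...-yyyyy-#######-rrrr----------
171 .....----y-###########----------
172 ......ww--y-##########-...------
173 ......www--y-#########.....-----
174 ......wwww--yy--######-.....----
175 ......-wwww---yyy------.......--
176 .......-wwww------------.......-
177 .........-wwww---------.........
178 ...........------------.........
179 ...............------...........
180 ................................
181 ................................
182 ................................
183 ................................
```

Run:
```python
from knob import *
from scipy.optimize import minimize
ims={'s':cv2.imread("raw_scene0.png"),'top':cv2.imread("raw_top0.png")}
win={'s':(slice(150,190),slice(160,215)),'top':(slice(150,200),slice(345,400))}
def mr(im): b,g,r=[im[...,i].astype(float) for i in range(3)]; return ((r>1.7*g)&(r>1.7*b)&(r>70)).astype(float)
def my(im): b,g,r=[im[...,i].astype(float) for i in range(3)]; return ((r>100)&(g>90)&(r-b>60)&(r<1.6*g)).astype(float)
u,v,w=np.array([c35,0,s35]),np.array([0,1.,0]),kz
def cost(x,cams):
    return sum(((sil(c,box(x[0],x[1]*u+x[2]*v+x[3]*w,-22,22,14,x[4],12))-mr(ims[c]))[win[c]]**2).sum() for c in cams)
for cams in(('s','top'),('s',),('top',)):
    best=None
    for b in(2.0,2.3,2.6,2.9):
        r=minimize(cost,[b,3,0,0,-18],args=(cams,),method='Nelder-Mead',options=dict(maxiter=400,initial_simplex=[[b,3,0,0,-18],[b+.2,3,0,0,-18],[b,8,0,0,-18],[b,3,4,0,-18],[b,3,0,5,-18],[b,3,0,0,-10]]))
        if best is None or r.fun<best.fun: best=r
    print("bar",cams,best.x.round(2),best.fun)
def ct(x,cams): return sum(((sil(c,box(x[0],x[1]*u+x[2]*v,24,85,16,-38.5,-33.5))-my(ims[c]))[win[c]]**2).sum() for c in cams)
for cams in(('s','top'),('s',),('top',)):
    r=minimize(ct,[1.85,0,0],args=(cams,),method='Nelder-Mead',options=dict(initial_simplex=[[1.85,0,0],[2.,0,0],[1.85,5,0],[1.85,0,5]])); print("tongue",cams,r.x.round(2),r.fun)
```

```text
bar ('s', 'top') [  2.37   4.8   -0.73  -3.   -17.99] 30.541945405613227
bar ('s',) [  2.42   5.13   0.11  -2.46 -18.56] 7.228373702422145
bar ('top',) [  2.33   4.22  -2.17  -6.02 -16.4 ] 21.441460976547482
tongue ('s', 'top') [ 1.85  3.57 -2.13] 60.47758554402153
tongue ('s',) [ 1.9   0.68 -1.74] 31.057208765859286
tongue ('top',) [ 1.85  2.61 -2.28] 30.750096116878126
```

```bash
cat >> plan.py <<'E'
MACH2=MACH+np.array([.004,0,0])
E
cat > kt.py <<'E'
from knob import *
from plan import MACH2
Mz=R.from_euler('z',MACH[2])
KW=T(MACH,K)+Mz.apply([.0055,-.0005,0])
tz=Mz.apply(-kz)
def tool(b,flip=False):   # tool z into panel, tool x along bar direction b (CCW from downslope)
    x=Mz.apply(vec(b))*(-1 if flip else 1); return R.from_matrix(np.array([x,np.cross(tz,x),tz]).T)
E
python3 - <<'E'
from kt import *
print(KW)
from bench import sense
s=sense(); 
def fk(j): return R.from_euler('z',j[0])*R.from_euler('y',j[1]+j[2])*R.from_euler('z',j[3])*R.from_euler('y',j[4])*R.from_euler('z',j[5]+np.pi/2)
print("model err",(fk(s["joint_pos"]).inv()*R.from_rotvec(s["tcp_rot"])).magnitude())
for L in(.2,.28):
  w=KW-tz*L; j1=np.arctan2(w[1],w[0]); print(L,w,np.hypot(w[0],w[1]))
  for flip in(0,1):
    for j23 in(1.6,1.9):
      for b in(2.38,2.38-2.4):
        Q=(R.from_euler('z',j1)*R.from_euler('y',j23)).inv()*tool(b,flip)
        e=Q.as_euler('ZYZ'); print(flip,j23,round(b,2),"j1",round(j1,2),"j4,5,6",np.round([e[0],e[1],(e[2]-np.pi/2+np.pi)%(2*np.pi)-np.pi],2))
E
```

```text
[ 0.53128135 -0.28159244  0.227     ]
model err 3.4017252428840235e-16
0.2 [ 0.41698218 -0.29135436  0.39083041] 0.5086860509521075
0 1.6 2.38 j1 -0.61 j4,5,6 [0.43 1.09 1.52]
0 1.6 -0.02 j1 -0.61 j4,5,6 [ 0.43  1.09 -2.36]
0 1.9 2.38 j1 -0.61 j4,5,6 [0.53 0.82 1.36]
0 1.9 -0.02 j1 -0.61 j4,5,6 [ 0.53  0.82 -2.53]
1 1.6 2.38 j1 -0.61 j4,5,6 [ 0.43  1.09 -1.62]
1 1.6 -0.02 j1 -0.61 j4,5,6 [0.43 1.09 0.78]
1 1.9 2.38 j1 -0.61 j4,5,6 [ 0.53  0.82 -1.79]
1 1.9 -0.02 j1 -0.61 j4,5,6 [0.53 0.82 0.61]
0.28 [ 0.37126251 -0.29525913  0.45636257] 0.4743561962742621
0 1.6 2.38 j1 -0.67 j4,5,6 [0.45 1.11 1.46]
0 1.6 -0.02 j1 -0.67 j4,5,6 [ 0.45  1.11 -2.42]
0 1.9 2.38 j1 -0.67 j4,5,6 [0.55 0.85 1.29]
0 1.9 -0.02 j1 -0.67 j4,5,6 [ 0.55  0.85 -2.59]
1 1.6 2.38 j1 -0.67 j4,5,6 [ 0.45  1.11 -1.68]
1 1.6 -0.02 j1 -0.67 j4,5,6 [0.45 1.11 0.72]
1 1.9 2.38 j1 -0.67 j4,5,6 [ 0.55  0.85 -1.85]
1 1.9 -0.02 j1 -0.67 j4,5,6 [0.55 0.85 0.55]
```

Run:
```python
from kt import *
from bench import sense
s=sense(); print(s["position"],(R.from_rotvec(s["tcp_rot"]).inv()*tool(2.38,1)).as_rotvec())
Q=tool(2.38,1)
st=KW+tz*(.019-.005-.07); fin=KW+tz*(.019-.005); print(st,fin)
plan([(st+[-.01,0,.03],Q,15,1),(st,Q,3,1),(st+tz*.02,Q,2,1)])
```

```text
[ 0.48713459 -0.21267753  0.31846496] [-0.57470252 -0.24443993 -0.78173725]
[ 0.49927758 -0.28432578  0.27287251] [ 0.5392823  -0.2809091   0.21553187]
-4.8, -0.3, 1, -0.0383, -0.0163, -0.0521, 1, 
-4.7, -0.6, 1.1, -0.0383, -0.0163, -0.0521, 1, 
-4.7, -0.8, 1.2, -0.0383, -0.0163, -0.0521, 1, 
-4.6, -1.1, 1.2, -0.0383, -0.0163, -0.0521, 1, 
-4.5, -1.4, 1.2, -0.0383, -0.0163, -0.0521, 1, 
-4.4, -1.7, 1.2, -0.0383, -0.0163, -0.0521, 1, 
-4.3, -2, 1.2, -0.0383, -0.0163, -0.0521, 1, 
-4.2, -2.2, 1.2, -0.0383, -0.0163, -0.0521, 1, 
-4, -2.5, 1.2, -0.0383, -0.0163, -0.0521, 1, 
-3.9, -2.8, 1.2, -0.0383, -0.0163, -0.0521, 1, 
--
-3.7, -3, 1.1, -0.0383, -0.0163, -0.0521, 1, 
-3.5, -3.2, 1.1, -0.0384, -0.0163, -0.0522, 1, 
-3.3, -3.5, 1, -0.0383, -0.0163, -0.0521, 1, 
-3.1, -3.7, 0.9, -0.0384, -0.0163, -0.0522, 1, 
-3, -3.8, 0.8, -0.0383, -0.0163, -0.0521, 1, 
2, -2.3, 10.1, 0, 0, 0, 1, 
2, -2.3, 10.1, 0, 0, 0, 1, 
2, -2.3, 10.1, 0, 0, 0, 1, 
0, 0, 10, 0, 0, 0, 1, 
0, 0.1, 10, 0, 0, 0, 1, 
--
```

servo_tool(
  steps=[-4.8,-0.3,1,-0.0383,-0.0163,-0.0521,1,-4.7,-0.6,1.1,-0.0383,-0.0163,-0.0521,1,-4.7,-0.8,1.2,-0.0383,-0.0163,-0.0521,1,-4.6,-1.1,1.2,-0.0383,-0.0163,-0.0521,1,-4.5,-1.4,1.2,-0.0383,-0.0163,-0.0521,1,-4.4,-1.7,1.2,-0.0383,-0.0163,-0.0521,1,-4.3,-2,1.2,-0.0383,-0.0163,-0.0521,1,-4.2,-2.2,1.2,-0.0383,-0.0163,-0.0521,1,-4,-2.5,1.2,-0.0383,-0.0163,-0.0521,1,-3.9,-2.8,1.2,-0.0383,-0.0163,-0.0521,1],
)

```text
time: 14.73
position: [0.4874, -0.2599, 0.3053]
tcp_rot: [1.264, 2.448, 0.238]
contact_force: [0.3, -0.2, 0.2]
opening: 0.999
grip_force: 0.0
```

servo_tool(
  steps=[-3.7,-3,1.1,-0.0383,-0.0163,-0.0521,1,-3.5,-3.2,1.1,-0.0383,-0.0163,-0.0521,1,-3.3,-3.5,1,-0.0383,-0.0163,-0.0521,1,-3.1,-3.7,0.9,-0.0383,-0.0163,-0.0521,1,-3,-3.8,0.8,-0.0383,-0.0163,-0.0521,1,2,-2.3,10,0,0,0,1,2,-2.3,10,0,0,0,1,2,-2.3,10,0,0,0,1,0,0,0,0,0,0,1,0,0,0,0,0,0,1],
)

```text
time: 15.57
position: [0.4982, -0.2825, 0.2692]
tcp_rot: [0.853, 2.424, 0.336]
contact_force: [0.3, 0.9, 0.7]
opening: 1.001
grip_force: 0.0
```

Run:
```python
from kt import *
from bench import *
s=sense();r=R.from_rotvec(s["tcp_rot"]);print(s["position"],s["joint_pos"].round(2),s["contact_force"])
Q=tool(2.38,1);print("rot left",(r.inv()*Q).as_rotvec().round(4))
fin=KW+tz*(.019-.005);print("to go mm",(r.inv().apply(fin-s["position"])*1000).round(1))
f=grab_frame("scene")["frame"][:,:,::-1];t=grab_frame("top")["frame"][:,:,::-1]
cv2.imwrite("raw_s7.png",f);cv2.imwrite("raw_t7.png",t)
# did door stay? compare hinge region with previous frame
for a,b,w in(("raw_t6.png",t,(slice(190,215),slice(292,325))),("raw_s6.png",f,(slice(160,215),slice(215,262)))): print(np.abs(cv2.imread(a)[w].astype(int)-b[w]).mean())
```

```text
[ 0.49823214 -0.28245066  0.26917702] [-0.98  0.12  1.92  0.69  0.9  -2.26] [0.34660042 0.85935911 0.74548457]
rot left [-0.0002 -0.0059 -0.0018]
to go mm [-3.8  0.6 67.5]
22.3789898989899
9.028110896196003
```

servo_tool(
  steps=[-0.6,0.1,10,0,-0.001,0,1,-0.6,0.1,10,0,-0.001,0,1,-0.6,0.1,10,0,-0.001,0,1,-0.6,0.1,10,0,-0.001,0,1,-0.6,0.1,10,0,-0.001,0,1,-0.6,0.1,10,0,-0.001,0,1,0,0,7,0,0,0,1,0,0,0,0,0,0,0.7,0,0,0,0,0,0,0.5,0,0,0,0,0,0,0.4],
)

```text
time: 16.5
position: [0.539, -0.2824, 0.2172]
tcp_rot: [0.853, 2.417, 0.33]
contact_force: [0.3, 0.1, -0.0]
opening: 0.604
grip_force: 0.0
```

Run:
```python
from kt import *
from bench import *
s=sense();r=R.from_rotvec(s["tcp_rot"]);print(s["position"],s["contact_force"],s["ft_torque"],s["opening"])
Q=tool(2.38,1);print("rot left",(r.inv()*Q).as_rotvec().round(4))
fin=KW+tz*(.019-.005);print("to go mm",(r.inv().apply(fin-s["position"])*1000).round(1))
```

```text
[ 0.53896368 -0.28237839  0.21718518] [ 0.33011681  0.05798708 -0.0489975 ] [ 0.00154804  0.24123245 -0.02388938] 0.6044867776451365
rot left [-0.0009  0.0029 -0.0012]
to go mm [1.4 0.6 1.6]
```

servo_tool(
  steps=[0,0,0,0,0,0,0.3,0,0,0,0,0,0,0.2,0,0,0,0,0,0,0.1,0,0,0,0,0,0,0,0,0,0,0,0,0,0,0,0,0,0,0,0,0,0,0,0,0,0,0,0,0,0,0,0,0,0,0,0,0,0,0,0,0,0,0,0,0,0,0,0,0],
)

```text
time: 17.33
position: [0.5386, -0.283, 0.2176]
tcp_rot: [0.853, 2.416, 0.328]
contact_force: [-5.2, -2.3, 4.5]
opening: 0.149
grip_force: 59.8
```

Run:
```python
from kt import *
from bench import *
s=sense();r=R.from_rotvec(s["tcp_rot"]);print(s["position"],s["opening"])
print("F tool",r.inv().apply(s["contact_force"]).round(1),"M tool",r.inv().apply(s["ft_torque"]).round(2))
Q=tool(2.38,1);print("rot left",(r.inv()*Q).as_rotvec().round(4))
fin=KW+tz*(.019-.005);print("to go mm",(r.inv().apply(fin-s["position"])*1000).round(1))
```

```text
[ 0.53860853 -0.28297713  0.21758374] 0.1487868733699976
F tool [ 0.1 -2.6 -6.8] M tool [ 0.47  0.37 -0.06]
rot left [-0.002   0.0039 -0.0009]
to go mm [1.7 1.1 2.2]
```

servo_tool(
  steps=[0,0,-1,0,0,0.06,0,0,0,-0.5,0,0,0.1,0,0,0,0,0,0,0.12,0,0,0,0,0,0,0.12,0,0,0,0,0,0,0.12,0,0,0,0,0,0,0.12,0,0,0,0,0,0,0.12,0,0,0,0,0,0,0.12,0,0,0,0,0,0,0.1,0,0,0,0,0,0,0.06,0],
)

```text
time: 18.17
position: [0.5378, -0.2833, 0.2173]
tcp_rot: [2.049, 1.756, 0.687]
contact_force: [5.0, -2.9, -10.6]
opening: 0.146
grip_force: 59.9
```

```bash
cat > st.py <<'E'
from kt import *
from bench import *
s=sense();r=R.from_rotvec(s["tcp_rot"]);print(s["time"],s["position"],s["opening"],s["joint_pos"].round(2))
print("F tool",r.inv().apply(s["contact_force"]).round(1),"M tool",r.inv().apply(s["ft_torque"]).round(3),"M at tcp z only matters")
e=(tool(2.38,1).inv()*r).as_rotvec();print("turned",e.round(3), "latch est",(.75+e[2]).round(3))
E
python3 st.py
```

```text
18.1667 [ 0.53776661 -0.28331667  0.21727188] 0.14619033444085722 [-0.9   0.24  1.94  0.77  0.76 -1.26]
F tool [-3.7 -1.4 11.4] M tool [ 0.551 -0.91  -0.051] M at tcp z only matters
turned [ 1.000e-03 -4.000e-03  1.047e+00] latch est 1.797
```

servo_tool(
  steps=[-0.4,0,0.4,0,0,0.05,0,-0.4,0,0.4,0,0,0.07,0,0,0,0,0,0,0.08,0,0,0,0,0,0,0.08,0,0,0,0,0,0,0.08,0,0,0,0,0,0,0.08,0,0,0,0,0,0,0.08,0,0,0,0,0,0,0.08,0,0,0,0,0,0,0.06,0,0,0,0,0,0,0,0],
)

```text
time: 19.0
position: [0.5375, -0.2831, 0.2169]
tcp_rot: [2.635, 1.054, 0.855]
contact_force: [-4.2, -1.4, -1.2]
opening: 0.146
grip_force: 61.8
```

```bash
python3 st.py
```

```text
19.0 [ 0.53748746 -0.28307535  0.21688791] 0.14648926095023615 [-0.9   0.24  1.94  0.77  0.76 -0.61]
F tool [-4.  -1.9 -1.5] M tool [ 0.665 -1.105  0.038] M at tcp z only matters
turned [ 0.    -0.003  1.703] latch est 2.453
```

servo_tool(
  steps=[-0.5,0,0,0,0,0.02,0,-0.5,0,0,0,0,0.02,0,0,0,0,0,0,0.02,0,0,0,0,0,0,0.02,0,0,0,0,0,0,0.02,0,0,0,0,0,0,0.02,0,0,0,0,0,0,0.02,0,0,0,0,0,0,0.02,0,0,0,0,0,0,0.02,0,0,0,0,0,0,0,0],
)

```text
time: 19.83
position: [0.5374, -0.2832, 0.2168]
tcp_rot: [2.761, 0.828, 0.89]
contact_force: [-5.0, 0.7, -0.1]
opening: 0.151
grip_force: 62.1
```

```bash
python3 st.py
```

```text
19.8333 [ 0.53744948 -0.28318828  0.21683932] 0.15118122999890682 [-0.9   0.24  1.94  0.77  0.76 -0.43]
F tool [-3.1 -3.  -2.7] M tool [ 0.926 -0.852 -0.288] M at tcp z only matters
turned [-1.000e-03 -2.000e-03  1.882e+00] latch est 2.632
```

servo_tool(
  steps=[0,0,0,0,0,0.02,0,0,0,0,0,0,0.02,0,0,0,0,0,0,0.02,0,0,0,0,0,0,0.02,0,0,0,0,0,0,0.02,0,0,0,0,0,0,0.02,0,0,0,0,0,0,0.02,0,0,0,0,0,0,0,0,0,0,0,0,0,0,0,0,0,0,0,0,0,0],
)

```text
time: 20.67
position: [0.5376, -0.2834, 0.2169]
tcp_rot: [2.847, 0.642, 0.912]
contact_force: [-5.9, 1.2, 0.6]
opening: 0.149
grip_force: 63.0
```

```bash
python3 st.py
```

```text
20.6667 [ 0.53759315 -0.28340831  0.21694201] 0.14897763623187946 [-0.9   0.24  1.94  0.77  0.76 -0.29]
F tool [-3.6 -3.1 -3.9] M tool [ 1.061 -1.061 -0.861] M at tcp z only matters
turned [-1.000e-03 -2.000e-03  2.021e+00] latch est 2.771
```

Run:
```python
from kt import *
from bench import *
f=grab_frame("scene")["frame"][:,:,::-1].copy();t=grab_frame("top")["frame"][:,:,::-1].copy()
cv2.imwrite("raw_s8.png",f);cv2.imwrite("raw_t8.png",t)
M=MACH+[.004,0,0]
for b in(0,.15,.3,.6): print("tip b",b,[proj(c,T(M,K-36*kz+85*vec(b))).round(1).tolist() for c in('s','top')],[proj(c,T(M,K-36*kz+50*vec(b))).round(1).tolist() for c in('s','top')])
def ch(p):
    b,g,r=[int(x) for x in p]
    if r>90 and g>70 and r-b>45 and r<1.9*g: return 'y'
    if r>2*g and r>70: return 'r'
    if max(r,g,b)<60 : return '#'
    if g>r+20: return '.'
    if min(r,g,b)>150: return 'w'
    return '-'
for im,(y0,y1,x0,x1) in((t,(165,212,330,385)),(f,(138,180,180,235))):
    print(y0,x0)
    for v in range(y0,y1): print(v,''.join(ch(im[v,u]) for u in range(x0,x1)))
```

```text
tip b 0 [[209.4, 168.9], [360.8, 198.7]] [[202.5, 170.6], [361.3, 188.7]]
tip b 0.15 [[206.3, 167.2], [364.8, 198.1]] [[200.7, 169.6], [363.7, 188.3]]
tip b 0.3 [[203.0, 165.5], [368.8, 196.9]] [[198.7, 168.6], [366.1, 187.6]]
tip b 0.6 [[195.6, 162.7], [376.3, 193.1]] [[194.3, 166.9], [370.5, 185.3]]
165 330
165 ................................ww...................ww
166 .............................wwwwwwwww...............ww
167 ............................wwwwwwwwwww..............ww
168 ..........................wwwwwwwwwwwwww.............ww
169 ..........................wwww--------ww............-ww
170 .........................wwww---rrrr----w...........-ww
171 ........................-www--rrrrrrr-#--...........-ww
172 ........................-w--##rrrrrrr----...........-ww
173 ........................----##rrrrrrry---...........-ww
174 ........................---###-rrrrrryww-...........www
175 ........................---####rrrrrrryw--..........-ww
176 ........................---###--yrrrrryww--........----
177 ........................---###---rrrrrrwww-......------
178 .....
[... 3858 characters left out ...]
r----wyyyyyyyyyy--------rrrrrrr---------
169 ......-#-rrrrrrr-#-yyyyyyyyyyyyy-------rrrrrrry--------
170 ......--#rrrrrr-###yyyyyyyyyyyy---------rrrrrry--------
171 ....ww-----rrr-####-yyyyyyyyy----------yrrrrrrr--------
172 ....wwwyy--#########yyyyyy-------------yrrrrrrr--------
173 ....wwwyyyy-########--------------------rrrrrrr--------
174 ....wwwyyyyyy--------...----------------rrrrrrr--------
175 .....wwwyyyyyyyyy----.....--------------rrrrrrry-------
176 ......wwwww--yyyy----.......------------yrrrrrr--------
177 .......-wwww---------.........----------yrrrrrrr-------
178 ..........----------...........----------rrrrrrr-------
179 ...............----..............--------rrrrrrr-------
```

The tongue tip is at scene (211,169), which matches the predicted home position of (209,169). The spindle is at its stop and the clutch is loading up, so I'll continue gently.

servo_tool(
  steps=[0,0,0,0,0,0.02,0,0,0,0,0,0,0.02,0,0,0,0,0,0,0.02,0,0,0,0,0,0,0.02,0,0,0,0,0,0,0,0,0,0,0,0,0,0,0,0,0,0,0,0,0,0,0,0,0,0,0,0,0,0,0,0,0,0,0,0,0,0,0,0,0,0,0],
)

```text
time: 21.6
position: [0.5373, -0.2829, 0.2168]
tcp_rot: [2.894, 0.527, 0.925]
contact_force: [-7.2, 2.3, 2.1]
opening: 0.15
grip_force: 62.7
```

```bash
python3 st.py; python3 -c "
from bench import *
print(sense()['effort'].round(2), sense()['ft_torque'],sense()['contact_force'])"
```

```text
21.6 [ 0.53733664 -0.28290412  0.21676816] 0.15036867609576468 [-0.9   0.24  1.94  0.77  0.76 -0.21]
F tool [-3.5 -4.  -5.8] M tool [ 1.02  -1.148 -0.092] M at tcp z only matters
turned [-2.000e-03 -1.000e-03  2.105e+00] latch est 2.855
[  0.76 -39.55 -27.2    4.09  -1.67   0.14] [0.37656862 1.41902693 0.45893455] [-7.20235837  2.32868876  2.12550898]
```

servo_tool(
  steps=[0,0,0,0,0,0.02,0,0,0,0,0,0,0.02,0,0,0,0,0,0,0.02,0,0,0,0,0,0,0.02,0,0,0,0,0,0,0.02,0,0,0,0,0,0,0.02,0,0,0,0,0,0,0,0,0,0,0,0,0,0,0,0,0,0,0,0,0,0,0,0,0,0,0,0,0],
)

```text
time: 22.43
position: [0.5373, -0.2828, 0.2167]
tcp_rot: [2.954, 0.356, 0.939]
contact_force: [-8.0, 1.5, 2.1]
opening: 0.148
grip_force: 62.8
```

```bash
python3 st.py
```

```text
22.4333 [ 0.53731595 -0.28283459  0.21674699] 0.14840684458943268 [-0.9   0.24  1.94  0.77  0.76 -0.09]
F tool [-4.8 -2.9 -6.2] M tool [ 0.913 -1.235  0.049] M at tcp z only matters
turned [-2.000e-03 -1.000e-03  2.225e+00] latch est 2.975
```

One click was felt: the torque fell from −0.86 to about 0 N·m. I'll release and back straight out along the knob's axis.

servo_tool(
  steps=[0,0,0,0,0,0,0.2,0,0,0,0,0,0,0.3,0,0,0,0,0,0,0.4,0,0,0,0,0,0,0.5,0,0,0,0,0,0,0.5,0,0,-3,0,0,0,0.5,0,0,-10,0,0,0,0.5,0,0,-20,0,0,0,0.5,0,0,-25,0,0,0,0.5,0,0,-25,0,0,0,0.5],
)

```text
time: 23.27
position: [0.4893, -0.2873, 0.2859]
tcp_rot: [2.951, 0.36, 0.938]
contact_force: [-0.5, -0.1, -0.3]
opening: 0.499
grip_force: 0.0
```

servo_tool(
  steps=[0,0,-35,0,0,0,0.5,0,0,-35,0,0,0,0.5,0,0,-35,0,0,0,0.5,0,0,-35,0,0,0,0.5,0,0,-30,0,0,0,0.5,0,0,-20,0,0,0,0.5,0,0,0,0,0,0,0.5,0,0,0,0,0,0,0.5,0,0,0,0,0,0,0.5,0,0,0,0,0,0,0.5],
)

```text
time: 24.1
position: [0.3814, -0.2956, 0.4392]
tcp_rot: [2.953, 0.36, 0.938]
contact_force: [0.8, -0.2, -0.4]
opening: 0.5
grip_force: 0.0
```

Run:
```python
from kt import *
from bench import *
s=sense();print(s["position"],s["contact_force"],s["joint_pos"].round(2))
f=np.mean([grab_frame("scene")["frame"] for _ in range(3)],0)[:,:,::-1].clip(0,255).astype('u1')
t=np.mean([grab_frame("top")["frame"] for _ in range(3)],0)[:,:,::-1].clip(0,255).astype('u1')
cv2.imwrite("raw_s9.png",f);cv2.imwrite("raw_t9.png",t)
a=cv2.resize(f[138:222,165:265],(500,420),interpolation=cv2.INTER_CUBIC)
b=cv2.resize(t[160:212,290:390],(800,416),interpolation=cv2.INTER_CUBIC)
L=np.zeros((600,800,3),'u1'); L[:336,:400]=cv2.resize(a,(400,336)); L[:210,400:]=cv2.resize(b,(400,208))[:210] if 0 else np.vstack([cv2.resize(b,(400,208)),np.zeros((2,400,3),'u1')])
L[340:600,0:400]=cv2.resize(f[185:224,225:285],(400,260),interpolation=cv2.INTER_CUBIC)
L[215:600,400:]=cv2.resize(t[60:291,200:440],(400,385),interpolation=cv2.INTER_CUBIC)
cv2.imwrite("pics/final.png",L)
```

```text
[ 0.38144718 -0.29564265  0.43924559] [ 0.8474056  -0.16812862 -0.37573743] [-1.27 -0.13  1.74  0.6   1.42 -0.  ]
```

View pics/final.png

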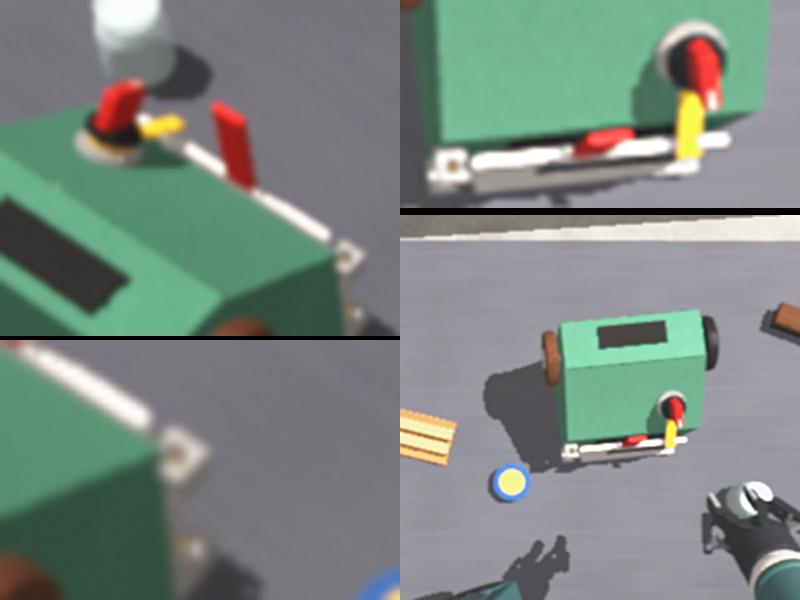

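The final picture shows the pins inside the knuckles, the door parallel to the machine's front, the tongue straight over the door's top edge at (690,125), and the gripper clear of everything. I'm handing in.

```bash
python3 -c "
from bench import *
print(close_job())"
```

```text
the job is handed in; nothing more can be done
None
```

I hung the door on both hinge pins, closed flat along the machine's front, then turned the latch fully home with one click, let go of everything, and handed the job in at about 24 s; the first try at bringing the door in touched the bracket at about 12 N and I backed off.

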